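# Put the lifeboat and funnel away in the dust cabinet

### The arm

A 7-joint arm with a two-finger parallel gripper is mounted at the origin on the work surface. World frame = base frame: x ahead of the robot, y to its left, z up, the work surface at z = 0. Lengths are in mm, angles in degrees, forces in N, time in s.
With the tool pointing down it reaches from about 400 to 900 mm from the base axis. Payload 5.5 kg.
Tool frame: the origin (TCP) lies on the centre line of the jaws, within the pads' length; the fingertips stand 25 mm ahead of it and the grasp point (between the pads) lies 6 mm ahead of it (env.tips_ahead is the distance from the TCP to the fingertips, in mm); z points along the fingers, y is the line along which they close (so a half turn about z gives the same grasp; the last joint's range is limited). The gripper opens to 85 mm and grips with 20 to 120 N. Pads are 22 mm wide; open, the fingers measure 114 mm over their backs; the gripper's body (76 mm by 85 mm) begins 54 mm behind the grasp point. The pads swing forward as they close: fully open they stand 13 mm farther back than shut.
Start: joints at [84.58, 28.699, -24.465, 88.831, 12.651, 65.22, -12.049], TCP at [227.671, -608.823, 256.31] pointing down, gripper open.
Joint ranges: [-164.97, 164.97], [-17.58, 116.51], [-87.97, 89.64], [11.32, 138.91], [-80.73, 260.73], [10.89, 115.49], [-147.41, 147.41]. Speed limits (degrees/s): [147.25, 147.25, 180, 180, 180, 180, 180].

### API

Orientations are given as a 3x3 rotation matrix whose columns are the frame's x, y, z axes.
In Python, from station import readout, eyes, env, nets gives the robot as it stands. The module is installed in compiled form; this text tells all that it offers.
- The arm moves only by the tool arm_command, never from a script. Its argument "rows" is a list of rows, each an object with "offset": the shift along the tool's x, y, z in m, a list of three; "roll": the turn about the tool's z in degrees. In form: [{"offset": [dx, dy, dz], "roll": roll}, ...]. A call has 1 to 8 rows; each row shifts and turns the commanded pose from where the row before left it, along the tool's axes as they then stand; what a row does not reach is not made up. A row lasts 1/10 s, in which the tool goes at most 50 mm and 8.59 degrees, less where a joint would pass 70% of its speed; a pose out of reach is approached as far as the arm can. A call with a gripper value outside its range is refused whole. "grip" is the finger opening in m, from 0 to 0.0854, set as the call begins (left out, the last holds). The fingers move at their own pace and stop on an object; "grip_force" is the grip in N (left out, the last holds). Time passes only in rows, so rows that do not move let the fingers close. It gives the time, the measured TCP pose, the force, the opening and the grip force at its end, in the units of the state.
- readout.get_obs(): the state, without advancing time (a new reading comes with each control period).
- eyes.camera(name): name is "scene" or "top"; returns the picture (384x512x3 uint8, red, green, blue); there is no depth.
- eyes.get_calibration(name): a dict with "fx", "fy", "cx", "cy" (pixels), "R" (3x3) and "t" (3): a world point X has camera coordinates R X + t. Camera axes: x right, y down, z forward; pixel columns grow to the right and rows downward; lengths in mm; the calibration is good to about 2 mm. A picture is of the moment at which its call begins. get_calibration takes no time and is no camera call.
- env.close_job(): hands the job in; it is judged then, once.
Trained networks look in the newest picture that a camera, given by its name, has taken for a name from the list of things; names that differ only in an ending like _2 or _b are one class to them, and where a whole thing is asked for, a point or a joint stands for the part that bears it (a point fixed in the world has none). Each returns a list of dicts, best first, with "score" (0 to 1); they miss things now and then, are a little off and sometimes report something else, mostly with a low value. They report only what shows in the picture. A call takes as long as a camera call.
- nets.recognise(camera, thing): "box" ([left, top, right, bottom] in pixels, round what is visible of it).
The state is a dict: "clock": time; "joint_pos": joint angles; "qd": joint speeds; "effort": joint torques, N m; "tcp_pos": TCP position; "eef_rot": TCP orientation; "wrist_force": force on the tool from outside, world axes, zero at the start; "moment": the same for the moment, N m; "gripper_width": finger opening in mm; "grasp_force": force on a finger pad.
Only numpy, scipy, OpenCV 4.12 (cv2) and the standard library are available. Lean on these libraries where they do the work, as an engineer would, in place of code of your own. Each camera call takes 0.05 s, during which the arm holds its last target. There are 200 camera calls.

### The job

Load the tray for the dust cabinet: set the cedar lifeboat keel down between the cork chocks, lengthwise, and stand the copper funnel upright inside the square cork nest, putting both down gently rather than dropping them. Then slide the loaded tray by its grip bar through the cabinet's mouth until it is fully home against the back, with both still in their places, and push the blue sash all the way down in front of it. Leave the hone, the red lid and the brush where they lie.

Things in the scene. Friction and masses are not known exactly. Their poses are not given: they have to be found in the camera images.
- cabinet: Green dust cabinet with clear windows, fixed to the bench, no floor (the tray runs on the bench). Origin on the bench at the middle of its inside; z up; the mouth faces its -x, the tray goes in along +x. Inside 188 mm wide, ceiling at 106 mm, back wall at x = +85 mm; roof top 116 mm, filter cap on its rear half up to 136 mm. Tray home: its origin and axes coincide with the cabinet's.
- mouth (a point): Middle of the cabinet's mouth, on the bench at cabinet x = -113 mm, axes as the cabinet's. Each side (y = 94 to 112 mm) an upright sash channel 195 mm high, 28 mm deep in x; in front of these, 20 mm high wooden lead-in guides spread from 188 mm apart to about 230 mm, 48 mm further out. Inside, from x = -60 mm, lips 20 to 26 mm up reach 10 mm in over the tray's side walls.
- sash (a joint): Height of the blue-framed clear sash above shut, m (0 shut, 0.105 top). Slides upright at cabinet x = -98 mm; friction holds it; about 4 N pushes it down. 10 mm thick, 200 mm wide, 4 to 125 mm above the bench when shut, with a notch 40 mm wide for the tray's grip bar. Starts raised 90 to 104 mm. Shuts only with the tray within about 8 mm of home.
- sash_top (a point): Middle of the top face of the sash's top rail (18 mm thick, 184 mm wide), where to push it down. Moves with the sash: 125 mm above the bench when shut.
- tray: Loose plywood tray, 170 mm (x) by 180 mm (y), about 0.5 kg. Origin under its centre, on the bench; z up. Floor top at 6 mm, side and back walls 14 mm high, front board (x = -85 to -77 mm) 36 mm high. Grip bar from the front board to x = -190 mm: 20 mm wide (y), 8 to 36 mm above the bench. It would droop if lifted: slide it on the bench. Starts outside the mouth, askew.
- tray_grip (a point): Point on the tray's grip bar to take hold of from above, fingers closing along the tray's y: tray x = -168 mm, y = 0, 30 mm above the bench. Clear of the raised sash even when the tray is home.
- boat_place (a point): Where the lifeboat's origin belongs: tray floor (6 mm up), tray x = 0, y = +35 mm, axes as the tray's. Two pairs of cork chocks at tray x = -38 and +38 mm, each 12 mm long; inner faces about 42 mm apart at the floor, leaning out to about 63 mm apart at the top, 29 mm above the bench. Boat along the tray's x, either end first.
- funnel_place (a point): Where the funnel's origin belongs: tray floor (6 mm up), tray x = 0, y = -52 mm, axes as the tray's. Round it a square cork fence, 60 by 60 mm inside, strips 6 mm wide, top 13 mm above the bench.
- boat: Open double-ended cedar lifeboat model, white gunwales, 130 mm long (x), 50 mm beam amidships (y), 40 mm high amidships, 48 mm at the ends, flat bottom 20 mm wide, about 0.12 kg, both ends alike. Origin under its middle; z up. Amidships the sides are nearly upright above 20 mm: grip there, across. Starts upright on the bench.
- funnel: Copper ship's funnel model, starts upright on the bench, 75 mm high, stack 38 mm in diameter with brass bands, foot 48 mm in diameter and 5 mm high, about 0.18 kg. Origin under its centre; z up. Boat and funnel may change places between starts.
- hone: Grey stone hone, 150 by 50 by 22 mm, a bystander. Origin under its centre, x along its length.
- lid: Red tin oil can lid, 70 mm in diameter, 18 mm high, a bystander. Origin under its centre.
- brush: Dusting brush, 190 mm long, lying along its x, a bystander.

How it is judged:
By the outcome, as a careful person would: the job done as asked, in the order asked, and still so for the second after the job is handed in, with the robot touching nothing.
It also fails if it takes over 72 s, if anything falls off the work surface, if the arm or the gripper's body presses on something with over 40 N, if the wrist force passes 120 N, or if a joint passes its speed limit or range.

## Working session

There is one attempt and no reset: what is moved stays moved. The work goes in short steps, Python scripts to look and compute and a tool call to move; the robot and the scene stay as the last step left them, time stands still between calls to the robot, and variables do not carry over. Pictures are saved under pics/ and viewed, at most 10 in all, crops included, and the job is handed in when it is done.

Besides the shell and the picture viewer there is one more tool, called after "Call:" by a JSON object that holds its "op" and its "data". arm_command: Moves the arm, as the interface text tells. Its arguments: {"type":"object","properties":{"rows":{"type":"array"},"grip":{"type":"number"},"grip_force":{"type":"number"}},"required":["rows"]}

```bash
mkdir -p pics
python3 - <<'E'
from station import readout, eyes, env, nets
import cv2, numpy as np
for c in("scene","top"):
    im=eyes.camera(c); cv2.imwrite(f"pics/{c}0.png",cv2.resize(im[:,:,::-1],(800,600),interpolation=cv2.INTER_CUBIC))
    k=eyes.get_calibration(c); print(c,k)
    for t in("cabinet","sash","tray","boat","funnel","hone","lid","brush"):
        r=nets.recognise(c,t); print(t,[(np.round(d['box']).tolist(),round(d['score'],2)) for d in r[:2]])
o=readout.get_obs(); print(o)
E
```

```text
scene {'fx': 467.17761183252594, 'fy': 467.17761183252594, 'cx': 247.4986558912163, 'cy': 191.74030156355806, 'R': array([[ 0.09463101,  0.99541697,  0.01378507],
       [ 0.83865932, -0.07225255, -0.53984268],
       [-0.53637256,  0.06264684, -0.84165305]]), 't': array([ -56.48298241, -435.23968879, 1542.00853653])}
cabinet [([297.0, 105.0, 419.0, 226.0], 0.87)]
sash [([325.0, 106.0, 350.0, 184.0], 0.89)]
tray [([186.0, 145.0, 289.0, 208.0], 0.79)]
boat [([87.0, 195.0, 119.0, 245.0], 0.97)]
funnel [([118.0, 164.0, 136.0, 192.0], 0.56)]
hone [([228.0, 244.0, 286.0, 267.0], 0.79)]
lid [([312.0, 239.0, 342.0, 269.0], 0.59)]
brush [([127.0, 265.0, 212.0, 293.0], 0.94), ([300.0, 108.0, 419.0, 226.0], 0.28)]
top {'fx': 402.9389408070133, 'fy': 402.9389408070133, 'cx': 255.18575665742765, 'cy': 189.5003777603044, 'R': array([[ 3.49078686e-04, -9.99758756e-01,  2.19614973e-02],
       [-9.98167643e-01, -1.67720441e-03, -6.04858916e-02],
       [ 6.05081337e-02, -2.19001416e-02, -9.97927427e-01]]), 't': array([ -21.54076045,  619.97233352, 1084.47462643])}
cabinet [([80.0, 185.0, 190.0, 281
[... 492 characters left out ...]
6301]), 'qd': array([-0.02321666, -0.0439031 ,  0.04396863,  0.03610482, -0.00870493,
       -0.05046274,  0.0348635 ]), 'effort': array([-8.51877103e-04, -5.69357157e+01, -5.81012025e+00, -2.81331807e+01,
        1.29152799e-02,  1.85856850e-03, -3.80347913e-07]), 'tcp_pos': array([ 227.66077362, -608.83191614,  256.32227704]), 'eef_rot': array([[ 9.36669784e-01,  3.50213808e-01,  6.66080459e-05],
       [ 3.50213810e-01, -9.36669785e-01, -2.74017052e-05],
       [ 5.27932885e-05,  4.89934069e-05, -9.99999997e-01]]), 'wrist_force': array([-0.09067839,  0.31502004,  0.4159963 ]), 'moment': array([-0.01240423, -0.01023642, -0.00104065]), 'grasp_force': 0.0, 'gripper_width': 85.58246265482822}
```

View pics/scene0.png

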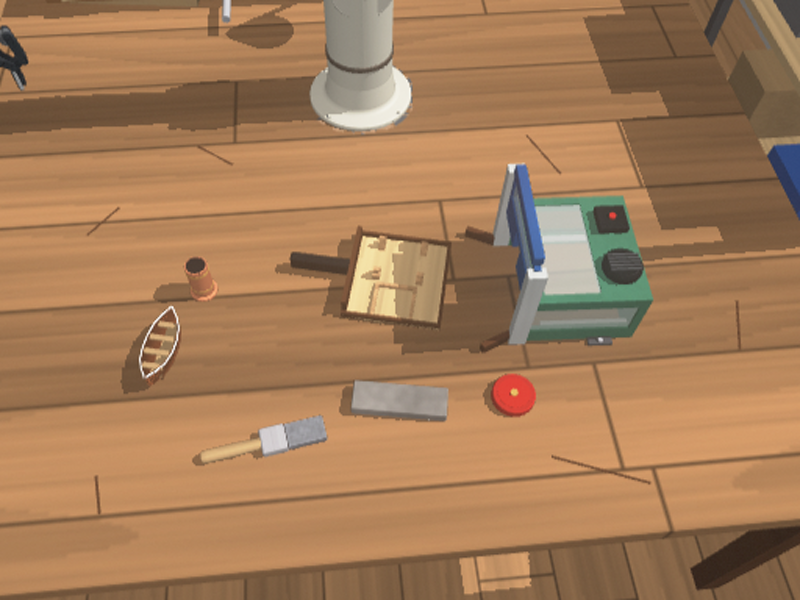

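View pics/top0.png

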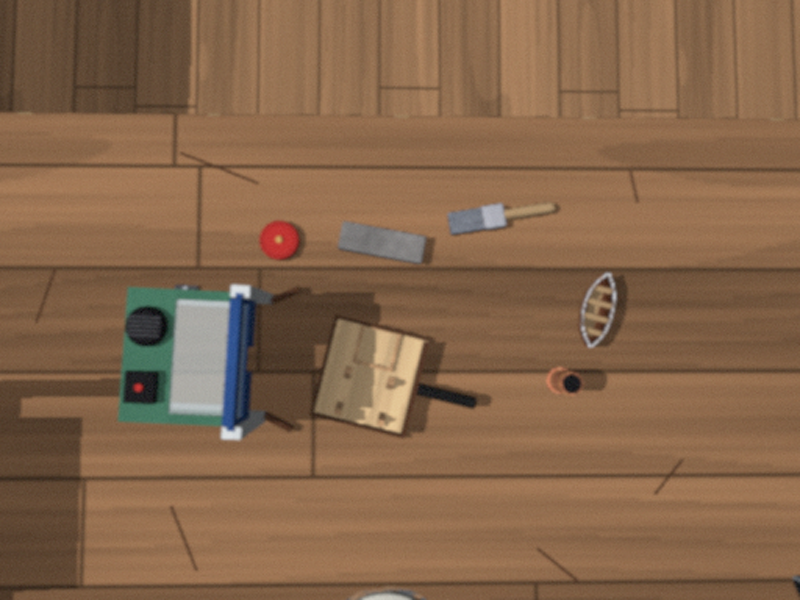

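The scene view shows the tray centred near (396,279), the boat at (160,343), the funnel at (200,278) and the cabinet at (575,268). In the top view the tray is near (370,377), the boat at (600,310), the funnel at (563,381) and the sash at (238,362). I'll enlarge crops to read exact features.

Run:
```python
from station import eyes
import cv2, numpy as np
def comp(c,rois,z,name,W,H):
    im=np.mean([eyes.camera(c).astype(float) for _ in range(3)],0).astype(np.uint8)[:,:,::-1]
    np.save(f"pics/{c}.npy",im)
    out=np.zeros((H,W,3),np.uint8)
    for (x,y,w,h,ox,oy) in rois:
        p=cv2.resize(im[y:y+h,x:x+w],None,fx=z,fy=z,interpolation=cv2.INTER_CUBIC)
        for k in range(0,w,10):
            cv2.line(p,(k*z,0),(k*z,6),(0,255,255) if (x+k)%50 else (255,0,255),1)
        for k in range(0,h,10):
            cv2.line(p,(0,k*z),(6,k*z),(0,255,255) if (y+k)%50 else (255,0,255),1)
        out[oy:oy+p.shape[0],ox:ox+p.shape[1]]=p
    cv2.imwrite(f"pics/{name}.png",out)
comp("top",[(195,195,115,90,0,0),(340,170,60,90,580,0)],5,"topA",800+80,450) if 0 else comp("top",[(195,195,115,90,0,0),(340,170,40+20,90,500-40+40+0,0) if 0 else (342,170,56,90,500-0+0,0)],4,"topA",724+8,360)
comp("scene",[(185,140,110,75,0,0),(80,155,60,95,450,0)],5,"sceA",760,480)
comp("top",[(72,175,130,110,0,0)],6,"topC",780,600) if 0 else comp("top",[(72,178,125,105,0,0)],5,"topC",630,530)
```

```text
(no output)
```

View pics/topA.png

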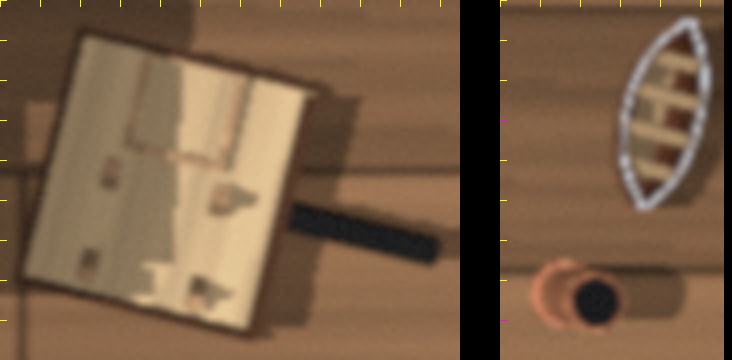

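View pics/sceA.png

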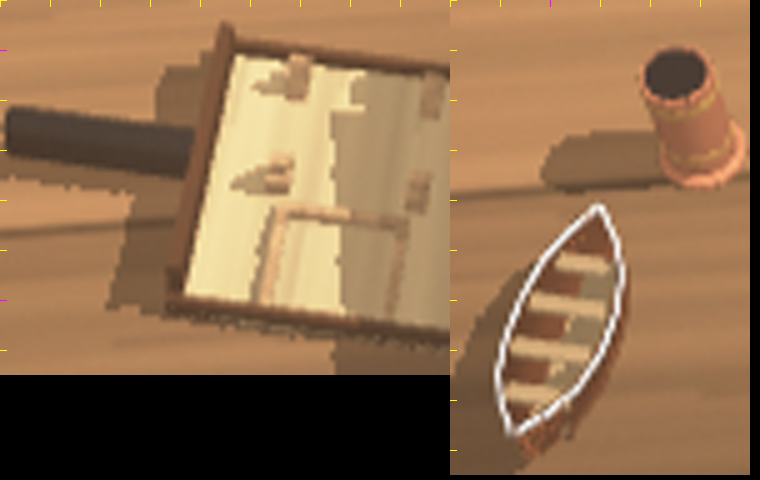

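View pics/topC.png

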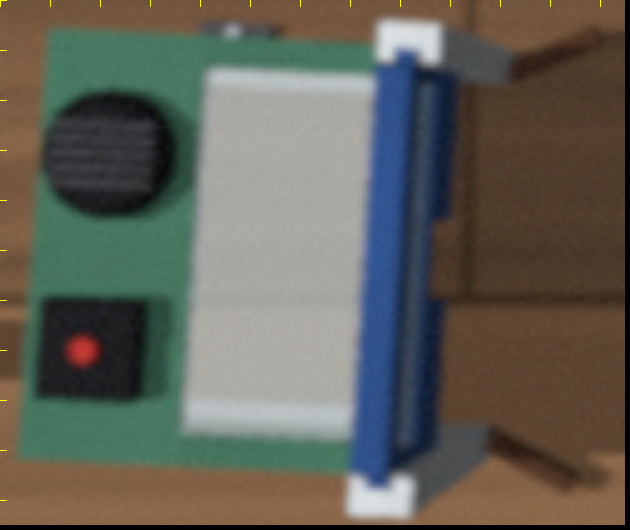

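```bash
cat > h.py <<'E'
import numpy as np
from scipy.optimize import least_squares
from station import eyes
K={c:eyes.get_calibration(c) for c in("scene","top")}
def proj(c,X):
    k=K[c]; p=np.asarray(X,float)@k["R"].T+k["t"]
    return np.c_[k["fx"]*p[:,0]/p[:,2]+k["cx"],k["fy"]*p[:,1]/p[:,2]+k["cy"]]
def ray(c,uv,z):  # intersect at height
    k=K[c]; d=k["R"].T@np.array([(uv[0]-k["cx"])/k["fx"],(uv[1]-k["cy"])/k["fy"],1]); o=-k["R"].T@k["t"]
    return o+d*(z-o[2])/d[2]
def T(p,X):
    a=np.radians(p[2]);X=np.asarray(X,float)
    return np.c_[p[0]+np.cos(a)*X[:,0]-np.sin(a)*X[:,1],p[1]+np.sin(a)*X[:,0]+np.cos(a)*X[:,1],X[:,2]]
def fit(obs,p0): # obs: (cam, uv, X)
    def f(p): return np.concatenate([(proj(c,T(p,[X]))[0]-uv) for c,uv,X in obs])
    s=least_squares(f,p0,loss="soft_l1"); return s.x,f(s.x).reshape(-1,2)
def tri(ut,us):
    def f(X): return np.r_[proj("top",[X])[0]-ut,proj("scene",[X])[0]-us]
    s=least_squares(f,[500,0,30]); return s.x,s.fun
E
cat > m1.py <<'E'
from h import *
np.set_printoptions(precision=1,suppress=True)
A=lambda x,y:np.array([195+(x+.5)/4-.5,195+(y+.5)/4-.5]); B=lambda x,y:np.array([342+(x-500+.5)/4-.5,170+(y+.5)/4-.5])
S=lambda x,y:np.array([185+(x+.5)/5-.5,140+(y+.5)/5-.5]); S2=lambda x,y:np.array([80+(x-450+.5)/5-.5,155+(y+.5)/5-.5])
C=lambda x,y:np.array([72+(x+.5)/5-.5,178+(y+.5)/5-.5])
t="top";s="scene"
o=[(t,A(82,31),(85,-90,14)),(t,A(22,280),(85,90,14)),(t,A(250,335),(-85,90,30)),(t,A(318,90),(-81,-90,36)),(t,A(437,250),(-190,0,36)),
(t,A(130,150),(33,-19,13)),(t,A(226,165),(-33,-19,13)),(s,S(227,25),(-81,90,36)),(s,S(175,270),(-81,-90,36)),(s,S(8,108),(-190,10,36)),
(s,S(285,208),(-33,-19,13)),(s,S(402,227),(33,-19,13))]
p,r=fit(o,[400,0,80]); print("tray",p);print(r)
o=[(t,C(409,41),(-99,-103,195)),(t,C(380,496),(-99,103,195)),(t,C(598,32),(-161,-118,20)),(t,C(575,480),(-161,118,20)),(s,np.array([331,107.]),(-99,103,195)),(s,np.array([344,174.]),(-99,-103,195))]
c,r=fit(o,[450,300,85]);print("cab",c);print(r)
print("sash", [tri(C(405,52),np.array([333,109.])),tri(C(372,483),np.array([344,173.]))])
print("sash z215",ray(t,C(405,52),220),ray(t,C(372,483),220))
print("nest corner tri",tri(A(130,150),S(402,227)),tri(A(226,165),S(285,208)), "bar end")
print("fun top",tri(B(597,302),S2(676,75)),"foot",ray(s,S2(703,160),4))
a,b=tri(B(690,20),S2(600,206)),tri(B(643,208),S2(511,433))
print("boat",a,b);d=a[0]-b[0];print((a[0]+b[0])/2,np.hypot(*d[:2]),np.degrees(np.arctan2(d[1],d[0])))
print("funplace",T(p,[[0,-52,6],[0,35,6],[-168,0,30]]))
E
python3 m1.py
```

```text
tray [482.1  29.1  76.3]
[[-0.6 -1.8]
 [-1.8  0.4]
 [ 2.3  2.5]
 [-0.2 -2.1]
 [ 1.7  0.3]
 [-0.4 -1.8]
 [-0.9  0.2]
 [ 0.2 -2. ]
 [-0.8  2.8]
 [-0.3 -0.8]
 [-0.4  0. ]
 [ 0.3 -0.6]]
cab [518.6 319.6  87.4]
[[-0.   0.1]
 [ 0.3  0.1]
 [ 0.1  2. ]
 [-0.1 -0.3]
 [-0.   0.3]
 [ 0.3  0.7]]
sash [(array([598.6, 165.6, 396.9]), array([ 3. ,  0.5,  3.3, -0.3])), (array([ 364.6,  328.6, -172.9]), array([-2.9, -0.4, -3. ,  0.2]))]
sash z215 [610.8 212.  220. ] [420.9 223.4 220. ]
nest corner tri (array([503.1,  56.5,   1.9]), array([-0.1, -0. , -0.1, -0. ])) (array([493.6,  -8.2,  14.7]), array([-0.7, -0.1, -0.6, -0. ])) bar end
fun top (array([ 472.5, -307.2,   74.8]), array([0.1, 0. , 0.1, 0. ])) foot [ 478.5 -307.3    4. ]
boat (array([ 642.6, -309.9,  220.3]), array([-4.1, -0.3, -3.8, -0.7])) (array([ 526.8, -447.6, -208.6]), array([5.1, 0.3, 4.6, 0.9]))
[ 584.7 -378.7    5.8] 179.9147952306402 49.943719564980675
funplace [[ 532.6   16.8    6. ]
 [ 448.1   37.4    6. ]
 [ 442.2 -134.1   30. ]]
```

```bash
sed -i 's/C(405,52),np.array(\[333,109.\])/C(405,52),np.array([344,173.])/; s/tri(C(372,483),np.array(\[344,173.\]))/tri(C(372,483),np.array([333,109.]))/; s/tri(B(690,20),S2(600,206)),tri(B(643,208),S2(511,433))/tri(B(690,20),S2(511,433)),tri(B(643,208),S2(600,206))/' m1.py
cat >> m1.py <<'E'
import cv2
o=[(t,A(437,250),(-190,0,36)),(t,A(130,150),(33,-19,13)),(t,A(226,165),(-33,-19,13)),(t,A(111,172),(38,9,20)),(t,A(89,263),(38,61,20)),(t,A(221,200),(-38,9,20)),(t,A(197,293),(-38,61,20)),
(s,S(8,108),(-190,10,36)),(s,S(285,208),(-33,-19,13)),(s,S(402,227),(33,-19,13)),(s,S(298,72),(-38,61,20)),(s,S(283,174),(-38,9,20)),(s,S(432,97),(38,61,20)),(s,S(418,193),(38,9,20)),
(t,A(82,31),(85,-90,14)),(t,A(22,280),(85,90,14)),(t,A(318,90),(-81,-90,36)),(s,S(227,25),(-81,90,36))]
p,r=fit(o,[490,29,76]); print("tray2",p);print(r)
np.save("tray.npy",p)
def rect(x0,x1,y0,y1,z): return [(x0,y0,z),(x1,y0,z),(x1,y1,z),(x0,y1,z)]
polys=[rect(-85,85,-90,90,14),rect(-85,85,-90,90,0),rect(-85,-77,-90,90,36),rect(-190,-85,-10,10,36),rect(-36,36,-88,-16,13),rect(-30,30,-82,-22,13)]+[rect(x-6,x+6,y-3,y+3,29) for x in(-38,38) for y in(0,70)]
out=np.zeros((540,800,3),np.uint8)
for c,(x,y,w,h),z,ox,oy in((t,(195,195,115,90),4,0,0),(s,(180,135,112,80),4,0,0)):
    im=np.load(f"pics/{c}.npy")[y:y+h,x:x+w]; q=cv2.resize(im,None,fx=5,fy=5,interpolation=cv2.INTER_CUBIC)
    for P in polys:
        uv=((proj(c,T(p,P))-[x,y]+.5)*5-.5).astype(np.int32); cv2.polylines(q,[uv],True,(255,0,0) if P[0][2]!=0 else (0,255,0),1)
    q=cv2.resize(q,(400*1,int(400*h/w))) if 0 else q
    cv2.imwrite(f"pics/ov_{c}.png",q)
a=cv2.imread("pics/ov_top.png");b=cv2.imread("pics/ov_scene.png")
v=np.zeros((a.shape[0]+b.shape[0],max(a.shape[1],b.shape[1]),3),np.uint8);v[:a.shape[0],:a.shape[1]]=a;v[a.shape[0]:,:b.shape[1]]=b
cv2.imwrite("pics/ov.png",cv2.resize(v,(int(v.shape[1]*600/v.shape[0]),600)))
print("funplace",T(p,[[0,-52,6],[0,35,6],[-168,0,30]]))
E
python3 m1.py | sed -n '14,60p'
```

```text
cab [518.6 319.6  87.4]
[[-0.   0.1]
 [ 0.3  0.1]
 [ 0.1  2. ]
 [-0.1 -0.3]
 [-0.   0.3]
 [ 0.3  0.7]]
sash [(array([612.3, 217.1, 195. ]), array([ 0.3,  0. ,  0.3, -0. ])), (array([417.2, 229.5, 194.6]), array([ 0.1,  0. ,  0.1, -0. ]))]
sash z215 [610.8 212.  220. ] [420.9 223.4 220. ]
nest corner tri (array([503.1,  56.5,   1.9]), array([-0.1, -0. , -0.1, -0. ])) (array([493.6,  -8.2,  14.7]), array([-0.7, -0.1, -0.6, -0. ])) bar end
fun top (array([ 472.5, -307.2,   74.8]), array([0.1, 0. , 0.1, 0. ])) foot [ 478.5 -307.3    4. ]
boat (array([ 658.9, -382.2,   47.7]), array([0.4, 0. , 0.4, 0.1])) (array([ 532.7, -347.7,   48.4]), array([0.4, 0. , 0.4, 0.1]))
[ 595.8 -364.9   48.1] 130.80180002153412 -15.294803522234096
funplace [[ 532.6   16.8    6. ]
 [ 448.1   37.4    6. ]
 [ 442.2 -134.1   30. ]]
tray2 [482.4  29.   76.2]
[[ 1.7  0.3]
 [-0.3 -1.9]
 [-0.9  0.1]
 [-0.   2.3]
 [ 0.8 -1.6]
 [-0.3  2. ]
 [ 1.1 -2.4]
 [-0.3 -0.8]
 [-0.4  0.1]
 [ 0.3 -0.6]
 [-0.4  2.2]
 [-0.3 -3.2]
 [-0.2  0.6]
 [ 0.3 -3.4]
 [-0.5 -1.9]
 [-1.8  0.2]
 [-0.1 -2.2]
 [ 0.2 -2. ]]
funplace [[ 532.9   16.6    6. ]
 [ 448.4   37.4    6. ]
 [ 442.3 -134.1   30. ]]
```

View pics/ov.png

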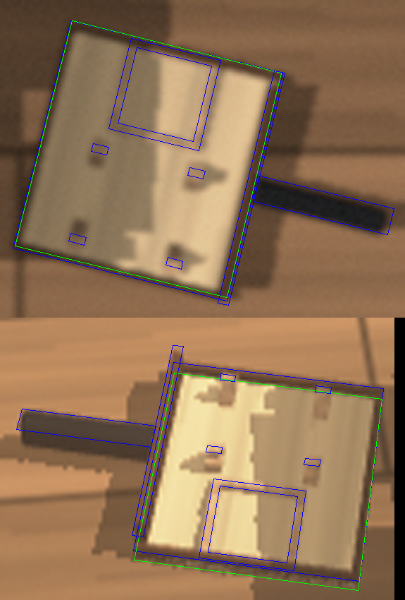

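The overlay matches the tray at (482,29), yaw 76.2°. The triangulated heights also agree: funnel top 74.8 mm, boat tips 48 mm and boat length 131 mm. Next I'll move to the boat.

```bash
cat > plan.py <<'E'
# usage: plan.py x y z theta vmax(mm/row) [rmax]   theta = world yaw of tool x (tool pointing down)
import sys,json,numpy as np
from station import readout
def main(x,y,z,th,v=40,rm=7):
    o=readout.get_obs(); R=o["eef_rot"]; p=o["tcp_pos"].copy(); a=np.degrees(np.arctan2(R[1,0],R[0,0]))
    print("t%.1f"%o["clock"],"tcp",p.round(1),"th %.2f"%a,"q",o["joint_pos"].round(0),"w %.1f f %.0f"%(o["gripper_width"],o["grasp_force"]),"F",o["wrist_force"].round(1))
    d=np.array([x,y,z])-p; da=(th-a+180)%360-180
    if abs(da)<0.25: da=0
    n=int(max(1,np.ceil(max(np.linalg.norm(d)/v,abs(da)/rm)))); print("n",n,"da %.1f"%da)
    c=np.zeros(3); cr=a; rows=[]
    for i in range(1,n+1):
        w=d*i/n-c; t=np.radians(cr); X=np.array([np.cos(t),np.sin(t),0]);Y=np.array([np.sin(t),-np.cos(t),0]);Z=np.array([0,0,-1.])
        off=[round(float(w@k)/1000,3)+0.0 for k in(X,Y,Z)]; c=c+1000*(off[0]*X+off[1]*Y+off[2]*Z)
        r=round(float(-(a+da*i/n-cr)),1)+0.0; cr-=r; rows.append({"offset":off,"roll":r})
    for i in range(0,n,8): print(json.dumps(rows[i:i+8]))
if __name__=="__main__": main(*map(float,sys.argv[1:]))
E
python3 plan.py 596 -365 130 -15.3 45
```

```text
t1.4 tcp [ 227.7 -608.8  256.3] th 20.50 q [ 85.  29. -24.  89.  13.  65. -12.] w 85.2 f 0 F [-0.  -0.5  0.3]
n 11 da -35.8
[{"offset": [0.039, -0.009, 0.011], "roll": 3.3}, {"offset": [0.039, -0.011, 0.012], "roll": 3.2}, {"offset": [0.038, -0.014, 0.011], "roll": 3.3}, {"offset": [0.037, -0.015, 0.012], "roll": 3.2}, {"offset": [0.036, -0.018, 0.011], "roll": 3.3}, {"offset": [0.035, -0.019, 0.012], "roll": 3.2}, {"offset": [0.034, -0.022, 0.011], "roll": 3.3}, {"offset": [0.032, -0.023, 0.012], "roll": 3.2}]
[{"offset": [0.031, -0.026, 0.011], "roll": 3.3}, {"offset": [0.03, -0.027, 0.012], "roll": 3.2}, {"offset": [0.028, -0.028, 0.011], "roll": 3.3}]
```

Call:
{"op": "arm_command", "data": {"rows": [{"offset":[0.039,-0.009,0.011],"roll":3.3},{"offset":[0.039,-0.011,0.012],"roll":3.2},{"offset":[0.038,-0.014,0.011],"roll":3.3},{"offset":[0.037,-0.015,0.012],"roll":3.2},{"offset":[0.036,-0.018,0.011],"roll":3.3},{"offset":[0.035,-0.019,0.012],"roll":3.2},{"offset":[0.034,-0.022,0.011],"roll":3.3},{"offset":[0.032,-0.023,0.012],"roll":3.2}]}}

```text
clock: 2.15
tcp_pos: [496.9, -431.0, 164.1]
eef_rot: [[0.995, -0.098, 0.0], [-0.098, -0.995, -0.0], [0.0, 0.0, -1.0]]
wrist_force: [0.4, -0.9, -0.8]
gripper_width: 85.4
grasp_force: 0.0
```

Call:
{"op": "arm_command", "data": {"rows": [{"offset":[0.031,-0.026,0.011],"roll":3.3},{"offset":[0.03,-0.027,0.012],"roll":3.2},{"offset":[0.028,-0.028,0.011],"roll":3.3},{"offset":[0,0,0],"roll":0}]}}

```text
clock: 2.55
tcp_pos: [601.4, -356.8, 128.6]
eef_rot: [[0.967, -0.256, 0.002], [-0.256, -0.967, 0.006], [0.001, -0.006, -1.0]]
wrist_force: [-0.2, 1.7, -0.5]
gripper_width: 85.4
grasp_force: 0.0
```

```bash
python3 plan.py 596 -365 35 -15.3 30
```

```text
t2.5 tcp [ 601.4 -356.8  128.6] th -14.81 q [ 41.  40. -19.  86.  14.  56. -86.] w 85.4 f 0 F [-0.2  1.7 -0.5]
n 4 da -0.5
[{"offset": [-0.001, 0.002, 0.023], "roll": 0.1}, {"offset": [-0.001, 0.003, 0.024], "roll": 0.1}, {"offset": [0.0, 0.002, 0.023], "roll": 0.2}, {"offset": [-0.001, 0.002, 0.024], "roll": 0.1}]
```

Call:
{"op": "arm_command", "data": {"rows": [{"offset":[0,0,0],"roll":0},{"offset":[0,0,0],"roll":0}]}}

```text
clock: 2.75
tcp_pos: [594.8, -366.8, 130.3]
eef_rot: [[0.964, -0.265, -0.001], [-0.265, -0.964, -0.001], [-0.0, 0.001, -1.0]]
wrist_force: [0.2, -0.5, 0.5]
gripper_width: 85.4
grasp_force: 0.0
```

```bash
python3 plan.py 596 -365 35 -15.3 30
```

```text
t2.8 tcp [ 594.8 -366.8  130.3] th -15.36 q [ 42.  40. -18.  87.  14.  56. -86.] w 85.4 f 0 F [ 0.2 -0.5  0.5]
n 4 da 0.0
[{"offset": [0.0, -0.001, 0.024], "roll": 0.0}, {"offset": [0.0, 0.0, 0.024], "roll": 0.0}, {"offset": [0.0, -0.001, 0.024], "roll": 0.0}, {"offset": [0.001, 0.0, 0.023], "roll": 0.0}]
```

Call:
{"op": "arm_command", "data": {"rows": [{"offset":[0,0,0.024],"roll":0},{"offset":[0,0,0.024],"roll":0},{"offset":[0,0,0.024],"roll":0},{"offset":[0,0,0.015],"roll":0},{"offset":[0,0,0.008],"roll":0},{"offset":[0,0,0],"roll":0}]}}

```text
clock: 3.35
tcp_pos: [594.7, -366.0, 34.5]
eef_rot: [[0.964, -0.265, -0.001], [-0.265, -0.964, 0.001], [-0.002, -0.0, -1.0]]
wrist_force: [-1.0, 0.7, -0.2]
gripper_width: 85.6
grasp_force: 0.0
```

Call:
{"op": "arm_command", "data": {"rows": [{"offset":[0,0,0],"roll":0},{"offset":[0,0,0],"roll":0},{"offset":[0,0,0],"roll":0},{"offset":[0,0,0],"roll":0},{"offset":[0,0,0],"roll":0},{"offset":[0,0,0],"roll":0}], "grip": 0.03, "grip_force": 30}}

```text
clock: 3.95
tcp_pos: [596.7, -365.8, 36.9]
eef_rot: [[0.965, -0.264, 0.002], [-0.264, -0.965, -0.001], [0.002, 0.001, -1.0]]
wrist_force: [-1.2, -0.0, 6.6]
gripper_width: 48.8
grasp_force: 30.8
```

Call:
{"op": "arm_command", "data": {"rows": [{"offset":[0,0,-0.01],"roll":0},{"offset":[0,0,-0.025],"roll":0},{"offset":[0,0,-0.03],"roll":0},{"offset":[0,0,-0.025],"roll":0},{"offset":[0,0,0],"roll":0},{"offset":[0,0,0],"roll":0}]}}

```text
clock: 4.55
tcp_pos: [595.9, -365.5, 125.9]
eef_rot: [[0.965, -0.264, 0.001], [-0.264, -0.965, -0.001], [0.001, 0.001, -1.0]]
wrist_force: [-0.0, -0.1, -1.6]
gripper_width: 48.4
grasp_force: 31.3
```

```bash
python3 plan.py 448.4 37.4 125 76.2 30 6.5
```

```text
t4.5 tcp [ 595.9 -365.5  125.9] th -15.30 q [ 41.  40. -18.  87.  14.  55. -86.] w 48.4 f 31 F [-0.  -0.1 -1.6]
n 15 da 91.5
[{"offset": [-0.017, -0.023, 0.0], "roll": -6.1}, {"offset": [-0.014, -0.025, 0.0], "roll": -6.1}, {"offset": [-0.011, -0.026, 0.0], "roll": -6.1}, {"offset": [-0.008, -0.028, 0.0], "roll": -6.1}, {"offset": [-0.006, -0.028, 0.0], "roll": -6.1}, {"offset": [-0.002, -0.028, 0.0], "roll": -6.1}, {"offset": [0.001, -0.029, 0.0], "roll": -6.1}, {"offset": [0.003, -0.028, 0.0], "roll": -6.1}]
[{"offset": [0.007, -0.028, 0.001], "roll": -6.1}, {"offset": [0.009, -0.027, 0.0], "roll": -6.1}, {"offset": [0.013, -0.026, 0.0], "roll": -6.1}, {"offset": [0.015, -0.024, 0.0], "roll": -6.1}, {"offset": [0.017, -0.023, 0.0], "roll": -6.1}, {"offset": [0.02, -0.02, 0.0], "roll": -6.1}, {"offset": [0.022, -0.019, 0.0], "roll": -6.1}]
```

Call:
{"op": "arm_command", "data": {"rows": [{"offset":[-0.017,-0.023,0.0],"roll":-6.1},{"offset":[-0.014,-0.025,0.0],"roll":-6.1},{"offset":[-0.011,-0.026,0.0],"roll":-6.1},{"offset":[-0.008,-0.028,0.0],"roll":-6.1},{"offset":[-0.006,-0.028,0.0],"roll":-6.1},{"offset":[-0.002,-0.028,0.0],"roll":-6.1},{"offset":[0.001,-0.029,0.0],"roll":-6.1},{"offset":[0.003,-0.028,0.0],"roll":-6.1}]}}

```text
clock: 5.35
tcp_pos: [515.3, -149.4, 123.8]
eef_rot: [[0.831, 0.556, -0.003], [0.556, -0.831, 0.001], [-0.002, -0.003, -1.0]]
wrist_force: [-0.6, -0.3, -1.0]
gripper_width: 48.4
grasp_force: 31.3
```

Call:
{"op": "arm_command", "data": {"rows": [{"offset":[0.007,-0.028,0.001],"roll":-6.1},{"offset":[0.009,-0.027,0.0],"roll":-6.1},{"offset":[0.013,-0.026,0.0],"roll":-6.1},{"offset":[0.015,-0.024,0.0],"roll":-6.1},{"offset":[0.017,-0.023,0.0],"roll":-6.1},{"offset":[0.02,-0.02,0.0],"roll":-6.1},{"offset":[0.022,-0.019,0.0],"roll":-6.1},{"offset":[0,0,0],"roll":0}]}}

```text
clock: 6.15
tcp_pos: [445.3, 41.4, 123.3]
eef_rot: [[0.23, 0.973, -0.003], [0.973, -0.23, 0.002], [0.001, -0.004, -1.0]]
wrist_force: [0.3, -0.0, -1.6]
gripper_width: 47.9
grasp_force: 31.4
```

Call:
{"op": "arm_command", "data": {"rows": [{"offset":[0,0,0],"roll":0},{"offset":[0,0,0],"roll":0},{"offset":[0,0,0],"roll":0},{"offset":[0,0,0],"roll":0}]}}

```text
clock: 6.55
tcp_pos: [448.3, 36.6, 124.1]
eef_rot: [[0.24, 0.971, -0.0], [0.971, -0.24, -0.0], [-0.0, -0.0, -1.0]]
wrist_force: [0.0, 0.9, -1.4]
gripper_width: 48.2
grasp_force: 31.4
```

```bash
python3 plan.py 448.4 37.4 75 76.2 20
python3 - <<'E'
from station import eyes
import cv2
im=eyes.camera("scene")[125:225,170:300,::-1]; cv2.imwrite("pics/bh.png",cv2.resize(im,None,fx=6,fy=6,interpolation=cv2.INTER_CUBIC))
E
```

```text
t6.5 tcp [448.3  36.6 124.1] th 76.09 q [ 31.  25. -46. 122.  26.  43. -46.] w 48.2 f 31 F [ 0.   0.9 -1.4]
n 3 da 0.0
[{"offset": [0.0, 0.0, 0.016], "roll": 0.0}, {"offset": [0.001, 0.0, 0.017], "roll": 0.0}, {"offset": [0.0, 0.0, 0.016], "roll": 0.0}]
```

View pics/bh.png

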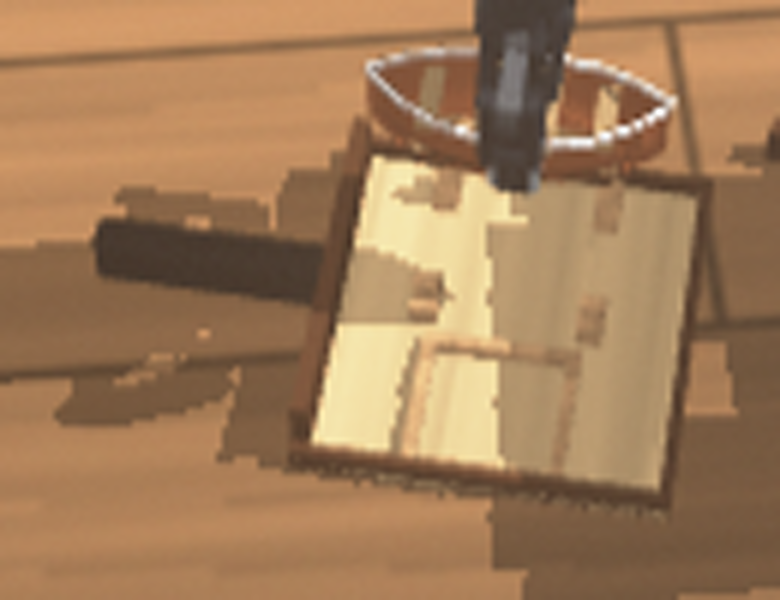

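```bash
cat > m2.py <<'E'
from h import *
np.set_printoptions(precision=1,suppress=True)
S=lambda x,y:np.array([170+(x+.5)/6-.5,125+(y+.5)/6-.5]);s="scene"
o=[(s,S(711,180),(85,90,14)),(s,S(671,492),(85,-90,14)),(s,S(363,120),(-81,90,36)),(s,S(302,408),(-81,-90,36)),(s,S(422,345),(-33,-19,13)),(s,S(576,357),(33,-19,13)),(s,S(97,222),(-190,10,36)),(s,S(97,272),(-190,-10,36))]
p,r=fit(o,[482,29,76]);print(p);print(r);print(T(p,[[0,-52,6],[0,35,6]]))
# held boat tips
print("tips scene @z 48+89:",ray(s,S(368,65),137),ray(s,S(675,100),137))
E
python3 m2.py
```

```text
[482.5  29.5  77.4]
[[-0.  -0.4]
 [ 1.3  2.1]
 [-0.5 -1.5]
 [-0.4  4.5]
 [ 1.6 -0.5]
 [ 0.1  0.2]
 [-0.1  0.1]
 [-1.5 -2.3]]
[[533.3  18.2   6. ]
 [448.4  37.2   6. ]]
tips scene @z 48+89: [433.2 -28.9 137. ] [463.   98.9 137. ]
```

Call:
{"op": "arm_command", "data": {"rows": [{"offset":[0.001,0,0.02],"roll":-0.5},{"offset":[0.001,0,0.02],"roll":0},{"offset":[0,0,0.018],"roll":0},{"offset":[0,0,0.01],"roll":0},{"offset":[0,0,0.006],"roll":0},{"offset":[0,0,0.004],"roll":0},{"offset":[0,0,0.002],"roll":0},{"offset":[0,0,0],"roll":0}]}}

```text
clock: 7.4
tcp_pos: [448.9, 39.4, 44.6]
eef_rot: [[0.23, 0.973, 0.001], [0.973, -0.23, -0.0], [0.0, 0.001, -1.0]]
wrist_force: [-0.2, -0.0, -1.3]
gripper_width: 48.3
grasp_force: 31.4
```

Call:
{"op": "arm_command", "data": {"rows": [{"offset":[0,0,0],"roll":0},{"offset":[0,0,0],"roll":0},{"offset":[0,0,0],"roll":0}]}}

```text
clock: 7.7
tcp_pos: [448.8, 39.4, 44.6]
eef_rot: [[0.23, 0.973, 0.001], [0.973, -0.23, -0.0], [0.0, 0.001, -1.0]]
wrist_force: [-0.2, 0.5, -1.4]
gripper_width: 48.7
grasp_force: 31.4
```

Call:
{"op": "arm_command", "data": {"rows": [{"offset":[0,0,0.001],"roll":0},{"offset":[0,0,0.001],"roll":0},{"offset":[0,0,0.001],"roll":0},{"offset":[0,0,0],"roll":0}]}}

```text
clock: 8.1
tcp_pos: [448.8, 39.3, 42.6]
eef_rot: [[0.23, 0.973, 0.001], [0.973, -0.23, -0.002], [-0.002, 0.001, -1.0]]
wrist_force: [-4.7, -1.2, 21.1]
gripper_width: 48.3
grasp_force: 33.1
```

Call:
{"op": "arm_command", "data": {"rows": [{"offset":[0,0,0.001],"roll":0},{"offset":[0,0,0],"roll":0}]}}

```text
clock: 8.3
tcp_pos: [449.4, 39.2, 42.1]
eef_rot: [[0.23, 0.973, 0.002], [0.973, -0.23, -0.002], [-0.002, 0.002, -1.0]]
wrist_force: [-6.0, -2.4, 26.3]
gripper_width: 48.6
grasp_force: 34.3
```

Call:
{"op": "arm_command", "data": {"rows": [{"offset":[0,0,-0.001],"roll":0},{"offset":[0,0,-0.001],"roll":0},{"offset":[0,0,0],"roll":0}]}}

```text
clock: 8.6
tcp_pos: [448.6, 39.5, 42.3]
eef_rot: [[0.23, 0.973, 0.0], [0.973, -0.23, 0.0], [0.0, 0.0, -1.0]]
wrist_force: [0.0, -0.2, 1.4]
gripper_width: 48.2
grasp_force: 32.3
```

Call:
{"op": "arm_command", "data": {"rows": [{"offset":[0,0,0],"roll":0},{"offset":[0,0,0],"roll":0},{"offset":[0,0,0],"roll":0},{"offset":[0,0,0],"roll":0}], "grip": 0.066}}

```text
clock: 9.0
tcp_pos: [448.5, 39.5, 42.2]
eef_rot: [[0.23, 0.973, -0.0], [0.973, -0.23, 0.0], [0.0, -0.0, -1.0]]
wrist_force: [-0.4, -0.2, -0.5]
gripper_width: 66.1
grasp_force: 0.0
```

Call:
{"op": "arm_command", "data": {"rows": [{"offset":[0,0,-0.01],"roll":0},{"offset":[0,0,-0.02],"roll":0},{"offset":[0,0,-0.03],"roll":0},{"offset":[0,0,-0.03],"roll":0},{"offset":[0,0,0],"roll":0},{"offset":[0,0,0],"roll":0}]}}

```text
clock: 9.6
tcp_pos: [449.2, 39.1, 133.2]
eef_rot: [[0.23, 0.973, 0.002], [0.973, -0.23, -0.001], [-0.0, 0.002, -1.0]]
wrist_force: [-0.2, 0.1, -0.8]
gripper_width: 65.8
grasp_force: 0.0
```

```bash
python3 plan.py 473 -307 140 76.7 40
```

```text
t9.6 tcp [449.2  39.1 133.2] th 76.67 q [ 32.  24. -48. 122.  26.  44. -45.] w 65.8 f 0 F [-0.2  0.1 -0.8]
n 9 da 0.0
[{"offset": [-0.037, 0.011, -0.001], "roll": 0.0}, {"offset": [-0.037, 0.012, -0.001], "roll": 0.0}, {"offset": [-0.036, 0.011, 0.0], "roll": 0.0}, {"offset": [-0.037, 0.012, -0.001], "roll": 0.0}, {"offset": [-0.037, 0.011, -0.001], "roll": 0.0}, {"offset": [-0.037, 0.012, -0.001], "roll": 0.0}, {"offset": [-0.037, 0.011, 0.0], "roll": 0.0}, {"offset": [-0.036, 0.012, -0.001], "roll": 0.0}]
[{"offset": [-0.037, 0.011, -0.001], "roll": 0.0}]
```

Call:
{"op": "arm_command", "data": {"rows": [{"offset":[-0.037,0.011,-0.001],"roll":0.0},{"offset":[-0.037,0.012,-0.001],"roll":0.0},{"offset":[-0.036,0.011,0.0],"roll":0.0},{"offset":[-0.037,0.012,-0.001],"roll":0.0},{"offset":[-0.037,0.011,-0.001],"roll":0.0},{"offset":[-0.037,0.012,-0.001],"roll":0.0},{"offset":[-0.037,0.011,0.0],"roll":0.0},{"offset":[-0.036,0.012,-0.001],"roll":0.0}], "grip": 0.08}}

```text
clock: 10.4
tcp_pos: [469.2, -269.2, 137.0]
eef_rot: [[0.23, 0.973, -0.002], [0.973, -0.23, 0.001], [0.001, -0.003, -1.0]]
wrist_force: [0.2, 0.6, -0.0]
gripper_width: 79.5
grasp_force: 0.0
```

Call:
{"op": "arm_command", "data": {"rows": [{"offset":[-0.037,0.011,-0.001],"roll":0.0},{"offset":[0,0,0],"roll":0},{"offset":[0,0,0],"roll":0},{"offset":[0,0,0],"roll":0},{"offset":[0,0,0],"roll":0}]}}

```text
clock: 10.9
tcp_pos: [472.7, -304.5, 138.9]
eef_rot: [[0.227, 0.974, -0.001], [0.974, -0.227, 0.001], [0.001, -0.001, -1.0]]
wrist_force: [-0.6, 1.2, 0.3]
gripper_width: 80.0
grasp_force: 0.0
```

```bash
python3 plan.py 473 -307 51 76.7 20
python3 - <<'E'
from station import eyes
import cv2,numpy as np
a=cv2.resize(eyes.camera("scene")[120:225,170:300,::-1],(0,0),fx=4,fy=4,interpolation=cv2.INTER_CUBIC)
b=cv2.resize(eyes.camera("top")[195:285,190:310,::-1],(0,0),fx=4,fy=4,interpolation=cv2.INTER_CUBIC)
h=cv2.resize(a,(390,315)),cv2.resize(b,(410,315)); cv2.imwrite("pics/c.png",np.hstack(h))
E
```

```text
t10.9 tcp [ 472.7 -304.5  138.9] th 76.85 q [ 62.  33. -42. 107.  28.  51.  -6.] w 80.0 f 0 F [-0.6  1.2  0.3]
n 5 da 0.0
[{"offset": [0.0, 0.0, 0.018], "roll": 0.0}, {"offset": [-0.001, 0.0, 0.017], "roll": 0.0}, {"offset": [0.0, 0.001, 0.018], "roll": 0.0}, {"offset": [-0.001, 0.0, 0.017], "roll": 0.0}, {"offset": [0.0, 0.0, 0.018], "roll": 0.0}]
```

View pics/c.png

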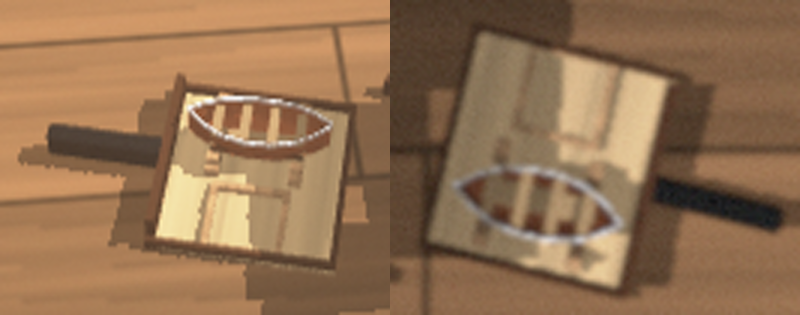

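The boat sits level between the chocks, at about (260,125) in the left crop and (538,203) in the right. Next is the funnel.

Call:
{"op": "arm_command", "data": {"rows": [{"offset":[-0.002,0,0.02],"roll":0},{"offset":[0,0,0.025],"roll":0},{"offset":[0,0,0.022],"roll":0},{"offset":[0,0,0.014],"roll":0},{"offset":[0,0,0.007],"roll":0},{"offset":[0,0,0],"roll":0}]}}

```text
clock: 11.6
tcp_pos: [472.0, -307.8, 50.7]
eef_rot: [[0.229, 0.973, -0.001], [0.973, -0.229, 0.001], [0.001, -0.001, -1.0]]
wrist_force: [0.3, 0.0, 0.1]
gripper_width: 80.1
grasp_force: 0.0
```

Call:
{"op": "arm_command", "data": {"rows": [{"offset":[0,0,0],"roll":0},{"offset":[0,0,0],"roll":0},{"offset":[0,0,0],"roll":0},{"offset":[0,0,0],"roll":0},{"offset":[0,0,0],"roll":0},{"offset":[0,0,0],"roll":0}], "grip": 0.02, "grip_force": 30}}

```text
clock: 12.2
tcp_pos: [472.6, -308.7, 52.3]
eef_rot: [[0.23, 0.973, 0.001], [0.973, -0.23, -0.001], [-0.001, 0.001, -1.0]]
wrist_force: [-1.1, 1.4, 5.9]
gripper_width: 37.0
grasp_force: 30.0
```

Call:
{"op": "arm_command", "data": {"rows": [{"offset":[0,0,-0.01],"roll":0},{"offset":[0,0,-0.025],"roll":0},{"offset":[0,0,-0.03],"roll":0},{"offset":[0,0,-0.025],"roll":0},{"offset":[0,0,0],"roll":0},{"offset":[0,0,0],"roll":0}]}}

```text
clock: 12.8
tcp_pos: [472.2, -308.7, 141.9]
eef_rot: [[0.23, 0.973, 0.001], [0.973, -0.23, -0.001], [-0.001, 0.001, -1.0]]
wrist_force: [-0.8, 0.7, -1.9]
gripper_width: 36.4
grasp_force: 30.3
```

```bash
python3 plan.py 533 17.5 143 76.7 30
python3 - <<'E'
from h import *
from station import nets
for c in("scene","top"):
    eyes.camera(c); print([(np.round(d['box'],1),round(d['score'],2)) for d in nets.recognise(c,"funnel")[:2]])
E
```

```text
t12.8 tcp [ 472.2 -308.7  141.9] th 76.68 q [ 63.  33. -42. 106.  27.  52.  -6.] w 36.4 f 30 F [-0.8  0.7 -1.9]
n 12 da 0.0
[{"offset": [0.028, -0.001, 0.0], "roll": 0.0}, {"offset": [0.027, -0.002, 0.0], "roll": 0.0}, {"offset": [0.028, -0.001, 0.0], "roll": 0.0}, {"offset": [0.027, -0.001, 0.0], "roll": 0.0}, {"offset": [0.028, -0.002, 0.0], "roll": 0.0}, {"offset": [0.028, -0.001, -0.001], "roll": 0.0}, {"offset": [0.027, -0.001, 0.0], "roll": 0.0}, {"offset": [0.028, -0.002, 0.0], "roll": 0.0}]
[{"offset": [0.028, -0.001, 0.0], "roll": 0.0}, {"offset": [0.027, -0.001, 0.0], "roll": 0.0}, {"offset": [0.028, -0.002, 0.0], "roll": 0.0}, {"offset": [0.027, -0.001, 0.0], "roll": 0.0}]
[(array([115. , 141.8, 131.5, 171. ]), 0.64), (array([227.3, 242.9, 286.2, 269. ]), 0.41)]
[(array([361.1, 237.3, 375.4, 258.5]), 0.6)]
```

Call:
{"op": "arm_command", "data": {"rows": [{"offset":[0.028,-0.001,0.0],"roll":0.0},{"offset":[0.027,-0.002,0.0],"roll":0.0},{"offset":[0.028,-0.001,0.0],"roll":0.0},{"offset":[0.027,-0.001,0.0],"roll":0.0},{"offset":[0.028,-0.002,0.0],"roll":0.0},{"offset":[0.028,-0.001,0.0],"roll":0.0},{"offset":[0.027,-0.001,0.0],"roll":0.0},{"offset":[0.028,-0.002,0.0],"roll":0.0}]}}

```text
clock: 13.8
tcp_pos: [512.0, -89.6, 140.4]
eef_rot: [[0.23, 0.973, -0.001], [0.973, -0.23, 0.001], [0.0, -0.002, -1.0]]
wrist_force: [0.1, -0.0, -2.1]
gripper_width: 36.9
grasp_force: 30.3
```

Call:
{"op": "arm_command", "data": {"rows": [{"offset":[0.028,-0.001,0.0],"roll":0.0},{"offset":[0.027,-0.001,0.0],"roll":0.0},{"offset":[0.028,-0.002,0.0],"roll":0.0},{"offset":[0.025,-0.001,0.0],"roll":0.0},{"offset":[0,0,0.02],"roll":0},{"offset":[0,0,0.02],"roll":0},{"offset":[0,0,0.015],"roll":0},{"offset":[0,0,0],"roll":0}]}}

```text
clock: 14.6
tcp_pos: [530.2, 15.3, 83.7]
eef_rot: [[0.23, 0.973, -0.005], [0.973, -0.23, 0.0], [-0.001, -0.005, -1.0]]
wrist_force: [-0.9, -0.5, -0.1]
gripper_width: 36.6
grasp_force: 30.4
```

Call:
{"op": "arm_command", "data": {"rows": [{"offset":[0,0,0],"roll":0},{"offset":[0,0,0],"roll":0},{"offset":[0,0,0],"roll":0}]}}

```text
clock: 14.9
tcp_pos: [533.1, 15.4, 87.2]
eef_rot: [[0.23, 0.973, 0.002], [0.973, -0.23, -0.0], [0.0, 0.002, -1.0]]
wrist_force: [-0.4, -1.4, -1.7]
gripper_width: 36.4
grasp_force: 30.4
```

```bash
python3 plan.py 533 16 62 76.7 30
python3 - <<'E'
from station import eyes
import cv2,numpy as np
a=eyes.camera("scene")[135:225,170:300,::-1]
b=eyes.camera("top")[195:285,190:310,::-1]
cv2.imwrite("pics/d.png",cv2.resize(a,(0,0),fx=6,fy=6,interpolation=cv2.INTER_CUBIC))
E
```

```text
t14.9 tcp [533.1  15.4  87.2] th 76.68 q [ 28.  35. -41. 112.  33.  45. -45.] w 36.4 f 30 F [-0.4 -1.4 -1.7]
n 1 da 0.0
[{"offset": [0.001, 0.0, 0.025], "roll": 0.0}]
```

View pics/d.png

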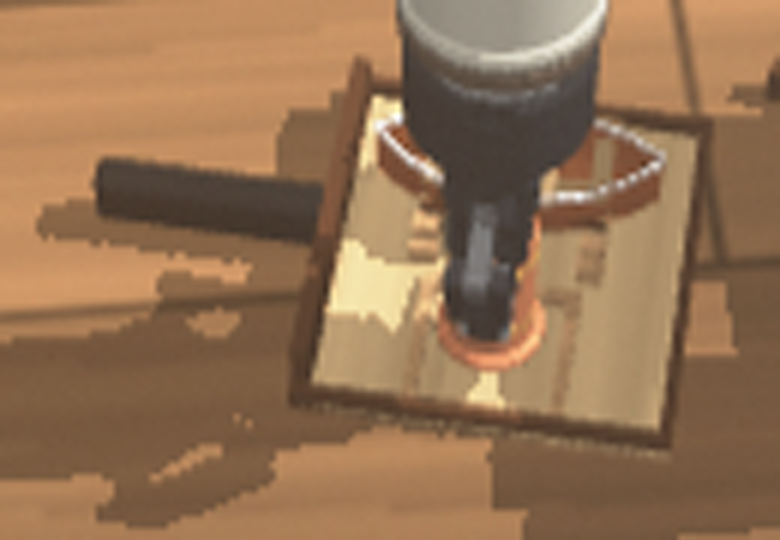

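Run:
```python
from h import *
np.set_printoptions(precision=1,suppress=True)
S=lambda x,y:np.array([170+(x+.5)/6-.5,135+(y+.5)/6-.5]);s="scene"
d=lambda uv:(uv-[170,135]+.5)*6-.5
a=np.linspace(0,2*np.pi,60)
for z in(35,38):
    c=d(proj(s,np.c_[533+24*np.cos(a),17+24*np.sin(a),0*a+z])); print("foot pred",c.min(0),c.max(0))
p=[482.4,29.2,76.7]
print(d(proj(s,T(p,[[-33,-80,13],[33,-80,13],[-33,-19,13],[33,-19,13],[0,-52,6]]))))
```

```text
foot pred [438.7 278.4] [548.2 370.3]
foot pred [438.7 274.6] [548.4 366.6]
[[410.2 394.7]
 [559.  413.3]
 [430.1 280.9]
 [575.2 298.7]
 [492.6 359.3]]
```

The held funnel's foot spans columns 438–547, against a prediction of 438.7–548.2, and the fence strips also lie where expected. I'll lower it.

Call:
{"op": "arm_command", "data": {"rows": [{"offset":[0.001,0,0.01],"roll":0},{"offset":[0,0,0.008],"roll":0},{"offset":[0,0,0.005],"roll":0},{"offset":[0,0,0.003],"roll":0},{"offset":[0,0,0],"roll":0}]}}

```text
clock: 15.5
tcp_pos: [532.1, 16.6, 59.6]
eef_rot: [[0.23, 0.973, -0.001], [0.973, -0.23, 0.0], [-0.0, -0.001, -1.0]]
wrist_force: [0.3, -0.1, -2.1]
gripper_width: 36.9
grasp_force: 30.4
```

Call:
{"op": "arm_command", "data": {"rows": [{"offset":[0,0,0.001],"roll":0},{"offset":[0,0,0],"roll":0}]}}

```text
clock: 15.7
tcp_pos: [532.7, 16.6, 59.4]
eef_rot: [[0.23, 0.973, 0.0], [0.973, -0.23, 0.0], [0.0, 0.0, -1.0]]
wrist_force: [0.3, 0.3, -2.2]
gripper_width: 36.3
grasp_force: 30.4
```

Call:
{"op": "arm_command", "data": {"rows": [{"offset":[0,0,0.001],"roll":0},{"offset":[0,0,0],"roll":0}]}}

```text
clock: 15.9
tcp_pos: [532.6, 16.4, 58.4]
eef_rot: [[0.23, 0.973, 0.0], [0.973, -0.23, -0.0], [-0.0, 0.0, -1.0]]
wrist_force: [0.2, -0.5, -1.5]
gripper_width: 36.8
grasp_force: 30.4
```

Call:
{"op": "arm_command", "data": {"rows": [{"offset":[0,0,0.001],"roll":0},{"offset":[0,0,0],"roll":0}]}}

```text
clock: 16.1
tcp_pos: [532.7, 16.5, 58.3]
eef_rot: [[0.23, 0.973, 0.0], [0.973, -0.23, -0.001], [-0.001, 0.001, -1.0]]
wrist_force: [-3.2, -0.8, 7.7]
gripper_width: 36.4
grasp_force: 31.2
```

Call:
{"op": "arm_command", "data": {"rows": [{"offset":[0,0,-0.001],"roll":0},{"offset":[0,0,0],"roll":0},{"offset":[0,0,0],"roll":0},{"offset":[0,0,0],"roll":0}], "grip": 0.058}}

```text
clock: 16.5
tcp_pos: [532.6, 16.5, 58.3]
eef_rot: [[0.23, 0.973, 0.0], [0.973, -0.23, 0.0], [0.0, 0.0, -1.0]]
wrist_force: [-0.7, -0.4, -0.8]
gripper_width: 58.1
grasp_force: 0.0
```

Call:
{"op": "arm_command", "data": {"rows": [{"offset":[0,0,-0.005],"roll":0},{"offset":[0,0,-0.015],"roll":0},{"offset":[0,0,-0.025],"roll":0},{"offset":[0,0,-0.03],"roll":0},{"offset":[0,0,-0.015],"roll":0},{"offset":[0,0,0],"roll":0}]}}

```text
clock: 17.1
tcp_pos: [534.4, 16.6, 151.1]
eef_rot: [[0.23, 0.973, 0.005], [0.973, -0.23, -0.001], [0.001, 0.005, -1.0]]
wrist_force: [-0.4, -0.2, -0.2]
gripper_width: 58.2
grasp_force: 0.0
```

```bash
python3 plan.py 443.5 -134.3 135 76.7 30; python3 -c "
from h import *;print(T([482.4,29.2,76.7],[[-168,0,30]]),T([518.6,319.6,87.4],[[-168,0,0],[-98,0,0],[0,0,0]]))"
```

```text
t17.1 tcp [534.4  16.6 151.1] th 76.69 q [ 31.  30. -45. 110.  27.  51. -41.] w 58.2 f 0 F [-0.4 -0.2 -0.2]
n 6 da 0.0
[{"offset": [-0.028, -0.009, 0.003], "roll": 0.0}, {"offset": [-0.028, -0.009, 0.002], "roll": 0.0}, {"offset": [-0.028, -0.009, 0.003], "roll": 0.0}, {"offset": [-0.028, -0.009, 0.003], "roll": 0.0}, {"offset": [-0.028, -0.009, 0.002], "roll": 0.0}, {"offset": [-0.028, -0.009, 0.003], "roll": 0.0}]
[[ 443.75164415 -134.29405063   30.        ]] [[510.97901799 151.77294428   0.        ]
 [514.15442716 221.70088416   0.        ]
 [518.6        319.6          0.        ]]
```

Call:
{"op": "arm_command", "data": {"rows": [{"offset":[-0.028,-0.009,0.003],"roll":0.0},{"offset":[-0.028,-0.009,0.002],"roll":0.0},{"offset":[-0.028,-0.009,0.003],"roll":0.0},{"offset":[-0.028,-0.009,0.003],"roll":0.0},{"offset":[-0.028,-0.009,0.002],"roll":0.0},{"offset":[-0.028,-0.009,0.003],"roll":0.0},{"offset":[0,0,0],"roll":0},{"offset":[0,0,0],"roll":0}]}}

```text
clock: 17.9
tcp_pos: [440.6, -135.0, 131.7]
eef_rot: [[0.232, 0.973, -0.001], [0.973, -0.232, 0.001], [0.0, -0.001, -1.0]]
wrist_force: [-0.4, 0.8, -0.1]
gripper_width: 57.6
grasp_force: 0.0
```

Call:
{"op": "arm_command", "data": {"rows": [{"offset":[0,0,0.025],"roll":0},{"offset":[0,0,0.03],"roll":0},{"offset":[0,0,0.025],"roll":0},{"offset":[0,0,0.014],"roll":0},{"offset":[0,0,0.005],"roll":0},{"offset":[0,0,0],"roll":0},{"offset":[0,0,0],"roll":0}]}}

```text
clock: 18.6
tcp_pos: [442.3, -134.3, 34.1]
eef_rot: [[0.229, 0.973, 0.001], [0.973, -0.229, -0.0], [0.0, 0.001, -1.0]]
wrist_force: [0.2, -0.1, 0.7]
gripper_width: 57.6
grasp_force: 0.0
```

Call:
{"op": "arm_command", "data": {"rows": [{"offset":[0,0,0],"roll":0},{"offset":[0,0,0],"roll":0},{"offset":[0,0,0],"roll":0},{"offset":[0,0,0],"roll":0},{"offset":[0,0,0],"roll":0},{"offset":[0,0,0],"roll":0},{"offset":[0,0,0],"roll":0}], "grip": 0.005, "grip_force": 60}}

```text
clock: 19.3
tcp_pos: [441.2, -134.9, 33.9]
eef_rot: [[0.23, 0.973, -0.0], [0.973, -0.23, -0.001], [-0.001, 0.0, -1.0]]
wrist_force: [-2.7, -0.2, 7.0]
gripper_width: 19.0
grasp_force: 61.0
```

```bash
python3 plan.py 443.5 -134.3 36 76.7 30
python3 - <<'E'
from station import eyes
import cv2,numpy as np
a=cv2.resize(eyes.camera("scene")[100:230,170:430,::-1],(0,0),fx=3,fy=3,interpolation=cv2.INTER_CUBIC)
cv2.imwrite("pics/e.png",a)
E
```

```text
t19.3 tcp [ 441.2 -134.9   33.9] th 76.71 q [ 44.  35. -36. 123.  37.  34. -33.] w 19.0 f 61 F [-2.7 -0.2  7. ]
n 1 da 0.0
[{"offset": [0.001, 0.002, -0.002], "roll": 0.0}]
```

View pics/e.png

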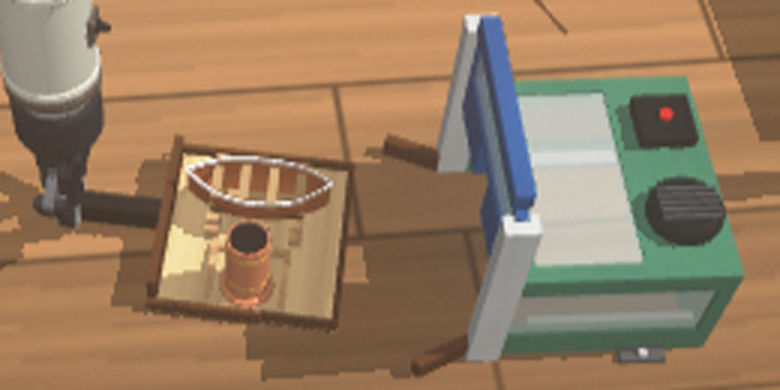

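Boat (260,185) and funnel (248,262) are both in place, and the bar is held at (60,205). Now I'll line the tray up with the cabinet axis.

```bash
python3 plan.py 499 -109 34.5 87.9 6 1; python3 -c "
from h import *
for u in ((218,166),(270,166),(218,142)): print(ray('top',u,20))"
```

```text
t19.4 tcp [ 441.2 -134.9   33.9] th 76.71 q [ 44.  35. -36. 123.  37.  34. -33.] w 19.1 f 61 F [-3.  -0.5  8.1]
n 12 da 11.2
[{"offset": [0.003, 0.004, 0.0], "roll": -0.9}, {"offset": [0.003, 0.004, 0.0], "roll": -1.0}, {"offset": [0.003, 0.005, 0.0], "roll": -0.9}, {"offset": [0.003, 0.004, 0.0], "roll": -0.9}, {"offset": [0.003, 0.004, 0.0], "roll": -1.0}, {"offset": [0.003, 0.005, 0.0], "roll": -0.9}, {"offset": [0.003, 0.004, 0.0], "roll": -0.9}, {"offset": [0.003, 0.005, 0.0], "roll": -1.0}]
[{"offset": [0.002, 0.005, 0.0], "roll": -0.9}, {"offset": [0.003, 0.004, 0.0], "roll": -0.9}, {"offset": [0.002, 0.005, -0.001], "roll": -1.0}, {"offset": [0.003, 0.004, 0.0], "roll": -0.9}]
[684.276946    81.05440863  20.        ]
[684.7006497  -61.58759842  20.        ]
[750.6357169   81.44742582  20.        ]
```

Call:
{"op": "arm_command", "data": {"rows": [{"offset":[0.002,0.002,0.0],"roll":-0.5},{"offset":[0.003,0.004,0.0],"roll":-1.0},{"offset":[0.003,0.005,0.0],"roll":-0.9},{"offset":[0.003,0.004,0.0],"roll":-0.9},{"offset":[0.003,0.004,0.0],"roll":-1.0},{"offset":[0.003,0.005,0.0],"roll":-0.9},{"offset":[0.003,0.004,0.0],"roll":-0.9},{"offset":[0.003,0.005,0.0],"roll":-1.0}]}}

```text
clock: 20.15
tcp_pos: [474.6, -122.0, 33.6]
eef_rot: [[0.109, 0.994, -0.007], [0.994, -0.109, -0.007], [-0.007, -0.006, -1.0]]
wrist_force: [-11.0, -9.1, 14.4]
gripper_width: 19.2
grasp_force: 62.2
```

Call:
{"op": "arm_command", "data": {"rows": [{"offset":[0.002,0.005,0.0],"roll":-0.9},{"offset":[0.003,0.004,0.0],"roll":-0.9},{"offset":[0.002,0.005,0.0],"roll":-1.0},{"offset":[0.003,0.004,0.0],"roll":-0.9},{"offset":[0.001,0.002,0.0],"roll":-0.4},{"offset":[0,0,0],"roll":0},{"offset":[0,0,0],"roll":0},{"offset":[0,0,0],"roll":0}]}}

```text
clock: 20.95
tcp_pos: [496.4, -112.2, 33.8]
eef_rot: [[0.038, 0.999, -0.004], [0.999, -0.038, -0.006], [-0.006, -0.004, -1.0]]
wrist_force: [-9.0, -8.5, 13.1]
gripper_width: 19.2
grasp_force: 62.0
```

```bash
python3 plan.py 503.4 -14 34.5 87.9 10
python3 - <<'E'
from station import eyes
import numpy as np
for c in("top","scene"):
    im=np.mean([eyes.camera(c).astype(float) for _ in range(3)],0).astype(np.uint8)[:,:,::-1]; np.save(f"pics/{c}2.npy",im)
# tray yaw / position by fitting plywood side-wall edges
from h import *
import cv2
from scipy.ndimage import map_coordinates, gaussian_filter
p0=np.array([507,60,87.4])
def segs(p): # outline edges vs dark wall/bench, sampled
    return None
g=gaussian_filter(np.load("pics/top2.npy").astype(float).mean(2),.6)
# strong boundary: light floor -> dark wall; inner wall faces at y=+-(90-w), x=85-w at z~14/6: scan profiles across edges
for name,mk in (("y-",lambda x,s:(x,-90+s,14)),("y+",lambda x,s:(x,90-s,14)),("back",lambda y,s:(85-s,y,14))):
    for x in(-50,-20,40,65):
        ss=np.arange(-16,20,.5); uv=proj("top",T(p0,[mk(x,q) for q in ss])); v=map_coordinates(g,[uv[:,1],uv[:,0]],order=1)
        k=np.argmin(v); d=np.gradient(v); kk=k+np.argmax(d[k:]); print(name,x,"dark at",ss[k],"floor edge",ss[kk])
E
```

```text
t20.9 tcp [ 496.4 -112.2   33.8] th 87.85 q [ 40.  39. -38. 116.  39.  39. -26.] w 19.2 f 62 F [-9.  -8.5 13.1]
n 10 da 0.0
[{"offset": [0.01, 0.0, 0.0], "roll": 0.0}, {"offset": [0.01, 0.001, 0.0], "roll": 0.0}, {"offset": [0.01, 0.0, 0.0], "roll": 0.0}, {"offset": [0.009, 0.0, 0.0], "roll": 0.0}, {"offset": [0.01, 0.001, 0.0], "roll": 0.0}, {"offset": [0.01, 0.0, 0.0], "roll": 0.0}, {"offset": [0.01, 0.0, 0.0], "roll": 0.0}, {"offset": [0.01, 0.001, -0.001], "roll": 0.0}]
[{"offset": [0.01, 0.0, 0.0], "roll": 0.0}, {"offset": [0.009, 0.0, 0.0], "roll": 0.0}]
y- -50 dark at 3.5 floor edge 9.5
y- -20 dark at 4.5 floor edge 9.5
y- 40 dark at 5.0 floor edge 12.0
y- 65 dark at 6.0 floor edge 12.0
y+ -50 dark at -0.5 floor edge 4.5
y+ -20 dark at -1.5 floor edge 6.0
y+ 40 dark at -4.0 floor edge 2.0
y+ 65 dark at -5.0 floor edge 2.0
back -50 dark at 2.0 floor edge 8.0
back -20 dark at 3.5 floor edge 9.5
back 40 dark at 4.0 floor edge 10.0
back 65 dark at 5.5 floor edge 10.0
```

```bash
python3 plan.py 498.2 -58 34.5 86.4 7
```

```text
t21.2 tcp [ 496.4 -112.1   33.8] th 87.85 q [ 40.  39. -38. 116.  39.  39. -26.] w 18.8 f 62 F [-8.8 -7.  11.7]
n 8 da -1.5
[{"offset": [0.007, 0.0, 0.0], "roll": 0.2}, {"offset": [0.007, 0.0, 0.0], "roll": 0.2}, {"offset": [0.006, 0.0, 0.0], "roll": 0.1}, {"offset": [0.007, 0.0, 0.0], "roll": 0.2}, {"offset": [0.007, 0.0, 0.0], "roll": 0.2}, {"offset": [0.007, 0.0, -0.001], "roll": 0.2}, {"offset": [0.006, -0.001, 0.0], "roll": 0.2}, {"offset": [0.007, 0.0, 0.0], "roll": 0.2}]
```

Call:
{"op": "arm_command", "data": {"rows": [{"offset":[0.004,0.0,0.0],"roll":0.2},{"offset":[0.007,0.0,0.0],"roll":0.2},{"offset":[0.007,-0.001,0.0],"roll":0.2},{"offset":[0.007,0.0,0.0],"roll":0.2},{"offset":[0.007,-0.001,0.0],"roll":0.2},{"offset":[0.007,0.0,0],"roll":0.2},{"offset":[0.007,-0.001,0.0],"roll":0.2},{"offset":[0.005,0.0,0.0],"roll":0.1}]}}

```text
clock: 22.05
tcp_pos: [498.6, -60.7, 34.0]
eef_rot: [[0.066, 0.998, 0.0], [0.998, -0.066, -0.005], [-0.005, 0.001, -1.0]]
wrist_force: [-0.7, -8.5, 6.0]
gripper_width: 19.1
grasp_force: 60.8
```

Call:
{"op": "arm_command", "data": {"rows": [{"offset":[0.002,0,0],"roll":0},{"offset":[0,0,0],"roll":0},{"offset":[0,0,0],"roll":0}]}}

```text
clock: 22.35
tcp_pos: [498.8, -58.3, 34.1]
eef_rot: [[0.065, 0.998, 0.001], [0.998, -0.065, -0.004], [-0.004, 0.001, -1.0]]
wrist_force: [-1.1, -5.6, 5.4]
gripper_width: 18.5
grasp_force: 60.7
```

```bash
cat > edge.py <<'E'
from h import *
import sys
from scipy.ndimage import map_coordinates, gaussian_filter
p0=np.array(list(map(float,sys.argv[1:4]))); xs=list(map(float,sys.argv[4].split(',')))
g=gaussian_filter(np.mean([eyes.camera("top").astype(float).mean(2) for _ in range(3)],0),.6)
R={}
for name,mk in (("y-",lambda x,s:(x,-90+s,14)),("y+",lambda x,s:(x,90-s,14))):
    for x in xs:
        ss=np.arange(-12,16,.5); uv=proj("top",T(p0,[mk(x,q) for q in ss])); v=map_coordinates(g,[uv[:,1],uv[:,0]],order=1)
        k=np.argmin(v); d=np.gradient(v); kk=k+np.argmax(d[k:k+16]); R[name,x]=(ss[k]+ss[kk]-6)/2
for x in xs: print(x,"y- %.1f y+ %.1f lateral %.1f"%(R["y-",x],R["y+",x],(R["y-",x]-R["y+",x])/2))
x=np.array(xs); l=[(R["y-",q]-R["y+",q])/2 for q in xs]; f=np.polyfit(x,l,1); print("dyaw %.2f lat0 %.2f"%(np.degrees(f[0]),f[1]))
E
python3 plan.py 507.3 150 34.5 86.4 10 | head -2; python3 edge.py 509.2 112 87.4 -70,-60,-50,-40,-30,-20,-10,20
```

```text
t22.4 tcp [498.8 -58.3  34.1] th 86.28 q [ 34.  38. -38. 117.  39.  38. -34.] w 18.5 f 61 F [-1.1 -5.6  5.4]
n 21 da 0.0
-70.0 y- -0.2 y+ 1.5 lateral -0.9
-60.0 y- -1.8 y+ 2.8 lateral -2.2
-50.0 y- -0.5 y+ 2.5 lateral -1.5
-40.0 y- -0.8 y+ 3.0 lateral -1.9
-30.0 y- -1.0 y+ 3.5 lateral -2.2
-20.0 y- -0.5 y+ 3.2 lateral -1.9
-10.0 y- -1.5 y+ 2.8 lateral -2.1
20.0 y- -2.0 y+ 4.2 lateral -3.1
dyaw -1.02 lat0 -2.56
```

Call:
{"op": "arm_command", "data": {"rows": [{"offset":[0.004,0.001,0.0],"roll":-0.4},{"offset":[0.006,0.0,0.0],"roll":-0.4},{"offset":[0.007,0.0,0.0],"roll":-0.3},{"offset":[0.007,0.0,0.0],"roll":0},{"offset":[0.007,0,0.0],"roll":0},{"offset":[0.005,0.0,0],"roll":0},{"offset":[0,0,0.0],"roll":0}]}}

```text
clock: 23.2
tcp_pos: [501.8, -21.6, 34.0]
eef_rot: [[0.045, 0.999, 0.001], [0.999, -0.045, -0.003], [-0.003, 0.001, -1.0]]
wrist_force: [-1.1, -4.7, 5.1]
gripper_width: 18.9
grasp_force: 60.7
```

```bash
python3 plan.py 509.2 150 34.5 87.4 10 | head -2; python3 edge.py 511 147 87.4 -70,-65,-60,-55,-50,-45
```

```text
t23.2 tcp [501.8 -21.6  34. ] th 87.40 q [ 30.  38. -38. 117.  39.  38. -37.] w 18.9 f 61 F [-1.1 -4.7  5.1]
n 18 da 0.0
-70.0 y- 0.2 y+ 0.8 lateral -0.2
-65.0 y- -0.2 y+ 0.8 lateral -0.5
-60.0 y- 0.8 y+ 1.2 lateral -0.2
-55.0 y- 1.0 y+ 0.2 lateral 0.4
-50.0 y- 1.0 y+ 2.0 lateral -0.5
-45.0 y- 0.8 y+ 3.0 lateral -1.1
dyaw -1.23 lat0 -1.61
```

Call:
{"op": "arm_command", "data": {"rows": [{"offset":[0.004,0,0.0],"roll":0},{"offset":[0.007,0.0,0.0],"roll":0},{"offset":[0.007,0.0,0.0],"roll":0},{"offset":[0.007,0.0,0.0],"roll":0},{"offset":[0.007,0,0.0],"roll":0},{"offset":[0.007,0.0,0],"roll":0},{"offset":[0.007,0,0.0],"roll":0},{"offset":[0.004,0,0.0],"roll":0}]}}

```text
clock: 24.15
tcp_pos: [504.0, 27.0, 34.0]
eef_rot: [[0.046, 0.999, 0.0], [0.999, -0.046, -0.005], [-0.005, 0.001, -1.0]]
wrist_force: [-0.4, -9.9, 8.1]
gripper_width: 19.3
grasp_force: 61.1
```

```bash
python3 plan.py 509.2 150 34.5 87.4 10 | head -2
```

```text
t24.1 tcp [504.  27.  34.] th 87.34 q [ 25.  38. -38. 117.  39.  38. -42.] w 19.3 f 61 F [-0.4 -9.9  8.1]
n 13 da 0.0
```

Call:
{"op": "arm_command", "data": {"rows": [{"offset":[0.004,0,0.0],"roll":0},{"offset":[0.007,0.0,0.0],"roll":0},{"offset":[0.007,0.0,0.0],"roll":0},{"offset":[0.007,0.0,0.0],"roll":0},{"offset":[0.007,0,0.0],"roll":0},{"offset":[0.007,0.0,0],"roll":0},{"offset":[0.007,0,0.0],"roll":0},{"offset":[0.004,0,0.0],"roll":0}]}}

```text
clock: 24.95
tcp_pos: [506.4, 76.6, 34.1]
eef_rot: [[0.047, 0.999, 0.001], [0.999, -0.047, -0.006], [-0.006, 0.001, -1.0]]
wrist_force: [-0.5, -9.2, 9.1]
gripper_width: 19.0
grasp_force: 61.2
```

Call:
{"op": "arm_command", "data": {"rows": [{"offset":[0.004,0,0.0],"roll":0},{"offset":[0.007,0.0,0.0],"roll":0},{"offset":[0.007,0.0,0.0],"roll":0},{"offset":[0.007,0.0,0.0],"roll":0},{"offset":[0.007,0,0.0],"roll":0},{"offset":[0.007,0.0,0],"roll":0},{"offset":[0.005,0,0.0],"roll":0},{"offset":[0,0,0.0],"roll":0}]}}

```text
clock: 25.75
tcp_pos: [508.4, 121.5, 34.0]
eef_rot: [[0.046, 0.999, 0.001], [0.999, -0.046, -0.004], [-0.004, 0.001, -1.0]]
wrist_force: [-0.5, -6.3, 8.0]
gripper_width: 19.2
grasp_force: 61.1
```

Call:
{"op": "arm_command", "data": {"rows": [{"offset":[0.004,0,0.0],"roll":0},{"offset":[0.005,0.0,0.0],"roll":0},{"offset":[0.005,0.0,0.0],"roll":0},{"offset":[0.005,0.0,0.0],"roll":0},{"offset":[0.004,0,0.0],"roll":0},{"offset":[0,0.0,0],"roll":0}]}}

```text
clock: 26.35
tcp_pos: [509.5, 143.8, 34.0]
eef_rot: [[0.047, 0.999, 0.001], [0.999, -0.047, -0.005], [-0.005, 0.001, -1.0]]
wrist_force: [-0.0, -7.5, 8.1]
gripper_width: 19.2
grasp_force: 61.2
```

Call:
{"op": "arm_command", "data": {"rows": [{"offset":[0.002,0,0.0],"roll":0},{"offset":[0.002,0.0,0.0],"roll":0},{"offset":[0,0.0,0.0],"roll":0}]}}

```text
clock: 26.65
tcp_pos: [509.7, 146.5, 34.1]
eef_rot: [[0.047, 0.999, 0.001], [0.999, -0.047, -0.007], [-0.007, 0.001, -1.0]]
wrist_force: [-0.9, -11.1, 11.1]
gripper_width: 18.8
grasp_force: 61.5
```

Call:
{"op": "arm_command", "data": {"rows": [{"offset":[0.002,0,0.0],"roll":0},{"offset":[0.001,0.0,0.0],"roll":0},{"offset":[0,0.0,0.0],"roll":0}]}}

```text
clock: 26.95
tcp_pos: [509.9, 149.3, 34.0]
eef_rot: [[0.048, 0.999, 0.001], [0.999, -0.048, -0.007], [-0.007, 0.001, -1.0]]
wrist_force: [-0.5, -12.2, 12.0]
gripper_width: 18.9
grasp_force: 61.5
```

Call:
{"op": "arm_command", "data": {"rows": [{"offset":[0.002,0,0.0],"roll":0},{"offset":[0.001,0.0,0.0],"roll":0},{"offset":[0,0.0,0.0],"roll":0}]}}

```text
clock: 27.25
tcp_pos: [509.9, 150.4, 34.0]
eef_rot: [[0.048, 0.999, -0.0], [0.999, -0.048, -0.01], [-0.01, 0.0, -1.0]]
wrist_force: [-0.9, -15.9, 14.1]
gripper_width: 19.1
grasp_force: 61.9
```

Call:
{"op": "arm_command", "data": {"rows": [{"offset":[0.002,0,0.0],"roll":0},{"offset":[0,0.0,0.0],"roll":0}]}}

```text
clock: 27.45
tcp_pos: [509.9, 150.5, 34.0]
eef_rot: [[0.049, 0.999, -0.001], [0.999, -0.049, -0.013], [-0.013, -0.0, -1.0]]
wrist_force: [-1.9, -20.3, 18.3]
gripper_width: 18.9
grasp_force: 62.4
```

Call:
{"op": "arm_command", "data": {"rows": [{"offset":[0.002,0,0.0],"roll":0},{"offset":[0,0.0,0.0],"roll":0}]}}

```text
clock: 27.65
tcp_pos: [510.0, 150.6, 34.0]
eef_rot: [[0.05, 0.999, -0.002], [0.999, -0.05, -0.016], [-0.016, -0.001, -1.0]]
wrist_force: [-3.7, -24.5, 19.7]
gripper_width: 19.1
grasp_force: 62.9
```

Call:
{"op": "arm_command", "data": {"rows": [{"offset":[-0.003,0,0.0],"roll":0},{"offset":[-0.002,0.0,0.0],"roll":0},{"offset":[0,0.0,0.0],"roll":0}]}}

```text
clock: 27.95
tcp_pos: [509.9, 150.4, 34.0]
eef_rot: [[0.048, 0.999, 0.0], [0.999, -0.048, -0.008], [-0.008, 0.001, -1.0]]
wrist_force: [-0.9, -12.3, 11.5]
gripper_width: 18.9
grasp_force: 61.6
```

Call:
{"op": "arm_command", "data": {"rows": [{"offset":[0,0,0.0],"roll":0},{"offset":[0,0.0,0.0],"roll":0},{"offset":[0,0.0,0.0],"roll":0},{"offset":[0,0,0.0],"roll":0}], "grip": 0.05}}

```text
clock: 28.35
tcp_pos: [508.6, 157.1, 33.3]
eef_rot: [[0.043, 0.999, -0.0], [0.999, -0.043, 0.001], [0.001, -0.0, -1.0]]
wrist_force: [-0.1, -0.5, 0.2]
gripper_width: 50.1
grasp_force: 0.0
```

Call:
{"op": "arm_command", "data": {"rows": [{"offset":[0,0,-0.01],"roll":0},{"offset":[0,0.0,-0.025],"roll":0},{"offset":[0,0.0,-0.035],"roll":0},{"offset":[0,0,-0.04],"roll":0},{"offset":[-0.01,0,-0.045],"roll":0},{"offset":[0,0,-0.045],"roll":0},{"offset":[0,0,-0.04],"roll":0},{"offset":[0,0,0],"roll":0}]}}

```text
clock: 29.15
tcp_pos: [511.1, 148.5, 279.6]
eef_rot: [[0.043, 0.999, 0.01], [0.999, -0.043, 0.002], [0.002, 0.01, -1.0]]
wrist_force: [0.1, 0.2, 0.1]
gripper_width: 50.0
grasp_force: 0.0
```

```bash
python3 plan.py 514.4 222 275 87.4 25
python3 - <<'E'
from h import *
from station import nets
for c in("scene","top"):
    eyes.camera(c)
    for t in("tray","boat","funnel","sash"): print(c,t,[(np.round(d['box'],1).tolist(),round(d['score'],2)) for d in nets.recognise(c,t)[:2]])
p=[518.6,319.6,87.4]
for z in(.09,.104):
  for c in("top","scene"): print(z,c,proj(c,T(p,[(-98,-92,125+1000*z),(-98,92,125+1000*z)])).round(1).tolist())
P=T(p,[(-190,0,36),(-81,0,36),(0,-52,81),(65,35,54),(-65,35,54)])
print(proj("scene",P).round(1).tolist())
E
```

```text
t29.1 tcp [511.1 148.5 279.6] th 87.55 q [ 25.  21. -54. 104.  19.  64. -38.] w 50.0 f 0 F [0.1 0.2 0.1]
n 3 da 0.0
[{"offset": [0.025, 0.0, 0.002], "roll": 0.0}, {"offset": [0.024, 0.0, 0.001], "roll": 0.0}, {"offset": [0.025, 0.0, 0.002], "roll": 0.0}]
scene tray [([292.0, 154.6, 332.8, 188.1], 0.79)]
scene boat [([227.6, 242.8, 288.1, 267.7], 0.4)]
scene funnel [([289.6, 155.0, 331.1, 186.4], 0.15)]
scene sash [([327.1, 104.8, 351.5, 185.3], 0.93), ([292.7, 158.5, 333.9, 185.7], 0.39)]
top tray []
top boat []
top funnel []
top sash [([149.9, 186.3, 165.3, 210.1], 0.89)]
0.09 top [[150.6, 190.2], [145.5, 273.3]]
0.09 scene [[345.6, 165.6], [333.4, 104.9]]
0.104 top [[149.1, 189.9], [143.9, 274.2]]
0.104 scene [[346.8, 161.9], [334.4, 100.9]]
[[293.0, 178.1], [333.6, 176.8], [371.2, 182.5], [386.4, 160.5], [338.7, 162.0]]
```

Call:
{"op": "arm_command", "data": {"rows": [{"offset":[0.02,0,0.0],"roll":0},{"offset":[0.025,0.0,0.0],"roll":0},{"offset":[0.02,0.0,0.0],"roll":0},{"offset":[0.008,0,0.004],"roll":0},{"offset":[0,0,0.0],"roll":0},{"offset":[0,0,0.0],"roll":0},{"offset":[0,0,0.0],"roll":0}], "grip": 0.0, "grip_force": 40}}

```text
clock: 30.35
tcp_pos: [511.8, 217.9, 269.0]
eef_rot: [[0.045, 0.999, -0.0], [0.999, -0.045, -0.001], [-0.001, -0.0, -1.0]]
wrist_force: [-0.2, -1.0, 0.1]
gripper_width: 0.0
grasp_force: 0.0
```

Call:
{"op": "arm_command", "data": {"rows": [{"offset":[0,0,0.005],"roll":0},{"offset":[0,0.0,0.007],"roll":0},{"offset":[0,0.0,0.007],"roll":0},{"offset":[0,0,0.005],"roll":0},{"offset":[0,0,0.0],"roll":0}]}}

```text
clock: 30.85
tcp_pos: [511.0, 218.9, 244.2]
eef_rot: [[0.043, 0.999, -0.002], [0.999, -0.043, -0.001], [-0.001, -0.002, -1.0]]
wrist_force: [0.2, -0.2, 0.2]
gripper_width: 0.1
grasp_force: 0.0
```

Call:
{"op": "arm_command", "data": {"rows": [{"offset":[0.002,0.002,0.004],"roll":0},{"offset":[0,0.0,0.004],"roll":0},{"offset":[0,0.0,0.004],"roll":0},{"offset":[0,0,0.004],"roll":0},{"offset":[0,0,0.0],"roll":0}]}}

```text
clock: 31.35
tcp_pos: [513.6, 221.4, 228.8]
eef_rot: [[0.043, 0.999, -0.0], [0.999, -0.043, 0.0], [0.0, -0.0, -1.0]]
wrist_force: [-0.1, 0.5, -0.6]
gripper_width: 0.0
grasp_force: 0.0
```

Call:
{"op": "arm_command", "data": {"rows": [{"offset":[0,0,0.005],"roll":0},{"offset":[0,0.0,0.007],"roll":0},{"offset":[0,0.0,0.007],"roll":0},{"offset":[0,0,0.005],"roll":0}]}}

```text
clock: 31.75
tcp_pos: [513.6, 221.4, 204.6]
eef_rot: [[0.043, 0.999, 0.0], [0.999, -0.043, 0.0], [0.0, 0.0, -1.0]]
wrist_force: [-0.9, 0.6, 4.0]
gripper_width: 0.1
grasp_force: 2.0
```

Run:
```python
from h import *
from station import nets,readout
for c in("scene","top"):
    eyes.camera(c)
    for t in("sash","tray"): print(c,t,[(np.round(d['box'],1).tolist(),round(d['score'],2)) for d in nets.recognise(c,t)[:3]])
p=[518.6,319.6,87.4]
for z in(0,.05,.07,.09):
  for c in("scene",): print(z,c,proj(c,T(p,[(-98,-92,125+1000*z),(-98,92,125+1000*z)])).round(1).tolist())
# blue mask extents
for c in("scene","top"):
    im=eyes.camera(c).astype(int); m=(im[...,2]>im[...,0]+50)&(im[...,2]>im[...,1]+30); m[:, 400:]=0; v,u=np.nonzero(m)
    print(c,len(u),u.min(),u.max(),v.min(),v.max()); 
    for r in range(v.min(),v.max()+1,8): w=u[v==r]; print(r,w.min() if len(w) else None,w.max() if len(w) else None,end='; ')
print(readout.get_obs()["wrist_force"],readout.get_obs()["moment"])
```

```text
scene sash [([319.3, 113.5, 348.3, 192.5], 0.61), ([313.7, 238.8, 345.2, 268.9], 0.38)]
scene tray [([293.1, 165.0, 330.3, 186.5], 0.87)]
top sash [([152.2, 188.8, 167.4, 264.2], 0.88)]
top tray [([161.4, 224.3, 199.9, 234.9], 0.84)]
0 scene [[338.5, 187.5], [327.6, 128.8]]
0.05 scene [[342.3, 175.7], [330.8, 115.9]]
0.07 scene [[343.9, 170.7], [332.1, 110.5]]
0.09 scene [[345.6, 165.6], [333.4, 104.9]]
scene 247 328 344 116 179
116 329 332; 124 330 333; 132 331 333; 140 None None; 148 335 340; 156 336 341; 164 337 343; 172 None None; top 316 149 158 192 264
192 152 157; 200 151 157; 208 150 157; 216 152 156; 224 153 156; 232 None None; 240 154 154; 248 150 154; 256 151 154; 264 152 153; [0.5179538  0.2934663  0.44818421] [ 0.03035136  0.00923713 -0.0190978 ]
```

The sash is following the tool and now stands about 0.05 m above shut, so I'll keep pushing.

Call:
{"op": "arm_command", "data": {"rows": [{"offset":[0,0,0.006],"roll":0},{"offset":[0,0.0,0.008],"roll":0},{"offset":[0,0.0,0.008],"roll":0},{"offset":[0,0,0.008],"roll":0},{"offset":[0,0,0.008],"roll":0},{"offset":[0,0,0.006],"roll":0},{"offset":[0,0,0.003],"roll":0},{"offset":[0,0,0],"roll":0}]}}

```text
clock: 32.95
tcp_pos: [512.9, 220.9, 157.4]
eef_rot: [[0.044, 0.999, -0.002], [0.999, -0.044, -0.001], [-0.001, -0.002, -1.0]]
wrist_force: [-0.3, 0.4, -0.3]
gripper_width: -0.0
grasp_force: 0.0
```

Call:
{"op": "arm_command", "data": {"rows": [{"offset":[0,0,0.003],"roll":0},{"offset":[0,0.0,0.003],"roll":0},{"offset":[0,0.0,0.001],"roll":0},{"offset":[0,0,0.0],"roll":0}]}}

```text
clock: 33.35
tcp_pos: [513.2, 221.0, 150.9]
eef_rot: [[0.043, 0.999, -0.001], [0.999, -0.043, -0.0], [-0.0, -0.001, -1.0]]
wrist_force: [1.0, 0.1, 0.4]
gripper_width: -0.1
grasp_force: 0.0
```

Call:
{"op": "arm_command", "data": {"rows": [{"offset":[0,0,0.001],"roll":0},{"offset":[0,0.0,0.001],"roll":0},{"offset":[0,0.0,0.001],"roll":0},{"offset":[0,0,0.0],"roll":0}]}}

```text
clock: 33.75
tcp_pos: [513.6, 221.2, 150.0]
eef_rot: [[0.044, 0.999, 0.001], [0.999, -0.044, -0.001], [-0.001, 0.001, -1.0]]
wrist_force: [-5.4, -3.7, 17.0]
gripper_width: -0.2
grasp_force: 8.7
```

Call:
{"op": "arm_command", "data": {"rows": [{"offset":[0,0,0.001],"roll":0},{"offset":[0,0.0,0.001],"roll":0},{"offset":[0,0,0.0],"roll":0}]}}

```text
clock: 34.05
tcp_pos: [513.7, 221.3, 149.9]
eef_rot: [[0.044, 0.999, 0.002], [0.999, -0.044, -0.003], [-0.003, 0.002, -1.0]]
wrist_force: [-11.6, -7.7, 34.7]
gripper_width: -0.1
grasp_force: 16.7
```

Run:
```python
from h import *
im=eyes.camera("scene").astype(int); m=(im[...,2]>im[...,0]+50)&(im[...,2]>im[...,1]+30); m[:, 400:]=0; v,u=np.nonzero(m)
print(len(u),u.min(),u.max(),v.min(),v.max())
```

```text
177 324 338 130 192
```

Call:
{"op": "arm_command", "data": {"rows": [{"offset":[0,0,-0.005],"roll":0},{"offset":[0,0.0,-0.02],"roll":0},{"offset":[0,0.0,-0.04],"roll":0},{"offset":[0,0,-0.04],"roll":0},{"offset":[-0.03,0,-0.04],"roll":0},{"offset":[-0.045,0,-0.02],"roll":0},{"offset":[-0.045,0,0],"roll":0},{"offset":[-0.045,0,0],"roll":0}]}}

```text
clock: 34.9
tcp_pos: [506.8, 55.0, 312.2]
eef_rot: [[0.043, 0.999, 0.003], [0.999, -0.043, -0.0], [-0.0, 0.003, -1.0]]
wrist_force: [0.5, -0.8, -1.4]
gripper_width: 0.2
grasp_force: 0.0
```

Call:
{"op": "arm_command", "data": {"rows": [{"offset":[-0.04,0,0],"roll":0},{"offset":[-0.04,0,0],"roll":0},{"offset":[-0.04,0,0],"roll":0},{"offset":[-0.02,0,0],"roll":0},{"offset":[0,0,0],"roll":0},{"offset":[0,0,0],"roll":0},{"offset":[0,0,0],"roll":0}]}}

```text
clock: 35.6
tcp_pos: [500.5, -81.8, 311.4]
eef_rot: [[0.041, 0.999, 0.0], [0.999, -0.041, 0.001], [0.001, 0.0, -1.0]]
wrist_force: [-0.0, 0.4, -0.9]
gripper_width: 0.4
grasp_force: 0.0
```

Run:
```python
from h import *
from station import nets
for c in("scene","top"):
    eyes.camera(c)
    for t in("sash","tray","boat","funnel","hone","lid","brush"): print(c,t,[(np.round(d['box'],0).tolist(),round(d['score'],2)) for d in nets.recognise(c,t)[:2]])
p=[518.6,319.6,87.4]
for c in("scene","top"): print(c,"sash shut",proj(c,T(p,[(-98,-92,125),(-98,92,125)])).round().tolist(),"bar end,funnel top,boat ends",proj(c,T(p,[(-190,0,36),(0,-52,81),(65,35,54),(-65,35,54)])).round().tolist())
im=eyes.camera("scene").astype(int); m=(im[...,2]>im[...,0]+50)&(im[...,2]>im[...,1]+30); m[:, 400:]=0; v,u=np.nonzero(m)
print(len(u),u.min(),u.max(),v.min(),v.max())
```

```text
scene sash [([319.0, 130.0, 340.0, 201.0], 0.55)]
scene tray [([291.0, 172.0, 326.0, 185.0], 0.78), ([312.0, 240.0, 342.0, 270.0], 0.73)]
scene boat []
scene funnel []
scene hone [([224.0, 241.0, 286.0, 269.0], 0.79)]
scene lid [([310.0, 240.0, 346.0, 271.0], 0.76)]
scene brush [([130.0, 267.0, 207.0, 296.0], 0.61)]
top sash [([153.0, 190.0, 171.0, 267.0], 0.67)]
top tray [([166.0, 225.0, 200.0, 233.0], 0.77)]
top boat []
top funnel [([151.0, 189.0, 173.0, 267.0], 0.69)]
top hone [([214.0, 142.0, 274.0, 167.0], 0.56)]
top lid [([167.0, 140.0, 192.0, 168.0], 0.65)]
top brush [([287.0, 128.0, 354.0, 149.0], 0.8)]
scene sash shut [[338.0, 188.0], [328.0, 129.0]] bar end,funnel top,boat ends [[293.0, 178.0], [371.0, 183.0], [386.0, 161.0], [339.0, 162.0]]
top sash shut [[159.0, 192.0], [155.0, 268.0]] bar end,funnel top,boat ends [[199.0, 230.0], [124.0, 207.0], [100.0, 239.0], [150.0, 242.0]]
285 325 338 130 188
```

Run:
```python
from h import *
from scipy.ndimage import center_of_mass
p=[518.6,319.6,87.4]
for c in("scene","top"):
    old=np.load(f"pics/{c}.npy")[:,:,::-1].astype(int); new=np.mean([eyes.camera(c) for _ in range(4)],0)
    d=new-old; r=d[...,0]-d[...,2]
    win=(slice(120,215),slice(335,400)) if c=="scene" else (slice(188,272),slice(108,148))
    w=r[win]; print(c,"max warm change",w.max().round(), "abs",np.abs(d[win]).max().round())
    st=4
    print(np.array([[np.round(w[i:i+st,j:j+st].mean()) for j in range(0,w.shape[1],st)] for i in range(0,w.shape[0],st)]).astype(int))
    a=np.linspace(0,6.28,30)
    f=proj(c,np.vstack([T(p,np.c_[19*np.cos(a),-52+19*np.sin(a),0*a+z]) for z in(10,81)])); b=proj(c,T(p,[(x,35+y,z) for x,y,z in((65,0,54),(-65,0,54),(0,25,46),(0,-25,46))]))
    print("funnel box",f.min(0).round(),f.max(0).round(),"boat",b.min(0).round(),b.max(0).round(),"origin",win[1].start,win[0].start)
```

```text
scene max warm change 185.0 abs 160.0
[[177  57   1   1   1   1   1   1   1   1   1   0   1   1   0   1   0]
 [138  70   1   1   1   1   1   1   1   0   0   1   1   0   0   0   0]
 [ 65  51   1   1   1   1   1   1   1   0   0   0   0   0   0   0   0]
 [ 59  87   0   0   1   0   0   1   0   0   0   1   1   1   1   1   0]
 [ 44 102  16   0   1   0   0   0   0   0   1   1   1   0   0   0   0]
 [ 27  98  35   0   0   1   0   0   0   0   1   1   1   1   1   0   1]
 [ 12  91  56   0   0   0   0   0   0   1   1   1   1   1   0   0   0]
 [  6  77  71   0   0   0   0   0   0   0   1   0   0   1   0   0   1]
 [ -2  63  93   3   3   4   4   4   3   4   1   1   0   0   0   0   0]
 [-20  46 106  14  -4  -2  -2  -2  -1  -2  -1   0   0   0   0   0   0]
 [-32  28 102  42   2   1   5   0   4   1   1   0   0   0   0   1   1]
 [-40  10  69  37   7   0   7   2   4   3   0   0   0   0   0   0   1]
 [-49  12  50  -1  -3  -4  -2  -4  -3  -4  -3   0   1   1   0   0   0]
 [-27   8  32   1   4   3   4   4   4   5   4   2   0   0   0   0   0]
 [-10   0   0   0   3   4   3   3  -1   0   5   2   0   1   0   0   
[... 1039 characters left out ...]
5   5   4   3  52]
 [  1   3   3   2   4   3   3   3   3  59]
 [  2   3   3   2   3   3   3   2   3  65]
 [  1   3   1   3   4   4   4   3   5  70]
 [  1  -1  -2  -1   0   0   0   0   3  71]
 [  1   1   3   2   5   3   3   2   2  73]
 [  2   2   3   3   3   2   3   2   8  77]
 [  0   0   1  -1   2   0   0   1   6  77]
 [ -1  -4  -2  -2   0   0  -2  -2   6  79]
 [  0  -2  -2  -3  -2  -1  -1  -1  12  78]
 [  2   1   1   1   2   2   1   1  20  78]
 [  0   0   0  -1   0   0   0   0  21  76]
 [  0   1   0   0   0   0   0   1  19  70]
 [  1   1   0   1   1   1   1   0  28  68]
 [  0   0   0   1   1   1   1   1  34  73]]
funnel box [116. 200.] [138. 215.] boat [100. 231.] [150. 250.] origin 108 188
```

```bash
python3 -c "
from station import env; print(env.close_job())"
```

```text
the job is handed in; nothing more can be done
None
```

The job is handed in: the boat is between the chocks, the funnel is upright in its nest, the tray is home against the back and the sash is fully down, with the hone, lid and brush left where they lay; the judge gave no result.

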